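Spray a batch of thin masked panels and set them out to dry

ROBOT

A 6-joint arm with a two-finger parallel gripper is mounted at the origin on the work surface. World frame = base frame: x ahead of the robot, y to its left, z up, the work surface at z = 0. Lengths are in mm, angles in rad, forces in N, time in s.
With the tool pointing down it reaches from about 275 to 750 mm from the base axis. Payload 10.2 kg.
Tool frame: the origin (TCP) lies between the finger pads; the fingertips stand 25 mm ahead of it and the grasp point (between the pads) lies 6 mm ahead of it; z points along the fingers, y is the line along which they close (so a half turn about z gives the same grasp; the last joint's range is limited). The gripper opens to 85 mm and grips with 20 to 120 N. Pads are 22 mm wide; open, the fingers measure 114 mm over their backs; the gripper's body (76 mm by 85 mm) begins 54 mm behind the grasp point. The pads swing forward as they close: fully open they stand 13 mm farther back than shut.
Start: joints at [0.896, 0.313, 1.498, -0, 1.331, -0.223], TCP at [229.221, 472.323, 256.294] pointing down, gripper open.
Joint ranges: [-2.94, 2.94], [-0.97, 2.17], [0.19, 2.56], [-1.23, 4.37], [0.02, 3.11], [-2.88, 2.88]. Speed limits (rad/s): [2.39, 2.39, 3.01, 3.14, 3.14, 3.14].

INTERFACE

Orientations are given as a unit quaternion [w, x, y, z].
In Python, from rig import ctrl, eyes, finish_job gives the robot as it stands.
- The arm moves only by the tool step_arm, never from a script. Its argument "increments" is a list of rows, each an object of numbers: "dx", "dy", "dz": the shift along the tool's x, y, z in units of 25 mm (1.0 is 25 mm); "wx", "wy", "wz": the turn, a rotation vector about the tool's x, y, z in units of 6 degrees (1.0 is 6 degrees). A call has 1 to 5 rows; each row shifts and turns the commanded pose from where the row before left it, along the tool's axes as they then stand; what a row does not reach is not made up. A row lasts 1/10 s, in which the tool goes at most 50 mm and 8.59 degrees, less where a joint would pass 70% of its speed; a pose out of reach is approached as far as the arm can. A call is refused whole if a number of a shift passes 1 or a number of a turn 1, either way. A call with a gripper value outside its range is refused whole. "fingers" is the finger opening in mm, from 0 to 85.4, set as the call begins (left out, the last holds). The fingers move at their own pace and stop on an object; "squeeze" is the grip in N (left out, the last holds). Time passes only in rows, so rows that do not move let the fingers close. It gives the time, the measured TCP pose, the force, the opening and the grip force at its end, in the units of the state.
- ctrl.sense(): the state, without advancing time (a new reading comes with each control period).
- eyes.capture(name): name is "side" or "top"; returns a dict with "frame" (384x512x3 uint8, blue, green, red), "fx", "fy", "cx", "cy" (pixels), "k1" (the pictures are not rectified: a ray, as slopes to the right and down, at radius r is drawn at 1 + k1 r^2 times it, then the intrinsics apply), "R" (3x3) and "t" (3): a world point X has camera coordinates R X + t. Camera axes: x right, y down, z forward; pixel columns grow to the right and rows downward; lengths in mm; the calibration is good to about 2 mm. A picture is of the moment at which its call begins. There is no depth.
- finish_job(): hands the job in; it is judged then, once.
Trained networks look in the newest picture that a camera, given by its name, has taken for a name from the list of things; names that differ only in an ending like _2 or _b are one class to them, and where a whole thing is asked for, a point or a joint stands for the part that bears it (a point fixed in the world has none). Each returns a list of dicts, best first, with "p" (0 to 1); they miss things now and then, are a little off and sometimes report something else, mostly with a low value. They report only what shows in the picture. A call takes as long as a camera call. They do not tell look-alikes from the thing itself.
- eyes.cut_out(camera, label): "mask" (384x512 bool, what is visible of it).
- eyes.landmark_of(camera, label): "point" ([x, y, z] in mm, in the coordinates of the camera as it stood for that picture, good to about 4 mm: a listed point, or the origin of a listed thing).
The state is a dict: "time_s": time; "joints": joint angles; "dq": joint speeds; "tau": joint torques, N m; "eef_pos": TCP position; "ee_rot": TCP orientation; "force": force on the tool from outside, world axes, zero at the start; "wrist_torque": the same for the moment, N m; "grip_width": opening from 0.0 (shut) to 1.0 (fully open); "grip_force": force on a finger pad.
Only numpy, scipy, OpenCV 4.12 (cv2) and the standard library are available. Lean on these libraries where they do the work, as an engineer would, in place of code of your own. Each camera call takes 0.05 s, during which the arm holds its last target. There are 200 camera calls.

TASK

Spray the batch of thin panels on the black mat: holding them only by their outer edges and never touching their faces, lay them all flat on the steel spray grate, each lying straight across it, swing the air lever over to on (away from you), and squeeze the spray gun's trigger fully for a good second, then let it go. Then move all the panels, again by the edges, to lie flat on the slatted drying board, none on top of another, and turn the air lever back to off; set every panel down without dropping it and leave the other things on the table where they are.

Things in the scene. Friction and masses are not known exactly. Their poses are not given: they have to be found in the camera images.
- panel0: thin flat aluminium panel, 100 (its x) x 50 (its y) x 7 mm: a bare lip 6 mm wide and 7 mm thick all round, and inside it a recessed papered face (1.5 mm below the lip, both sides; grey snake stencil on top). Origin at the centre of its underside, z up. Hold it across its 50 mm width by the outer edges only. May be absent.
- panel1: thin flat aluminium panel, 100 (its x) x 50 (its y) x 7 mm: a bare lip 6 mm wide and 7 mm thick all round, and inside it a recessed papered face (1.5 mm below the lip, both sides; grey snake stencil on top). Origin at the centre of its underside, z up. Hold it across its 50 mm width by the outer edges only. May be absent.
- panel2: thin flat aluminium panel, 100 (its x) x 50 (its y) x 7 mm: a bare lip 6 mm wide and 7 mm thick all round, and inside it a recessed papered face (1.5 mm below the lip, both sides; grey snake stencil on top). Origin at the centre of its underside, z up. Hold it across its 50 mm width by the outer edges only. May be absent.
- mat: thin black rubber mat on which the panels lie at the start, 320 (its x) x 160 (its y) x 4 mm, fixed flat on the table; origin at the centre of its underside, its top 4 mm above the origin. It may be on the left or the right.
- rack: drying board, plywood with dark cross slats, 320 (its x) x 160 (its y) x 4 mm, fixed flat on the table; origin at the centre of its underside, its top 4 mm above the origin. It is on the other side of the table from the black mat.
- grate: spray grate, steel with dark lines along its length, in the middle in front of the spray gun's nozzle, 320 (its x) x 160 (its y) x 4 mm, fixed flat on the table; origin at the centre of its underside, its top 4 mm above the origin. There is room for three panels side by side along its x, each lying across it (panel x along grate y).
- gun: spray gun clamped lying on its side on a fixed stand beside the grate; origin under it on the table. Barrel along its y (nozzle at +y, over the grate's side), centre 105 mm up; a straight handle sticks out from it horizontally to -x (x -10 to -130 mm, y -22 to +2 mm, z 92 to 118 mm). White cup 56 mm across stands on the barrel at x 12, y 78 mm, up to z 212 mm.
- handle_back (a point): point on the back (-y) face of the gun's handle, facing away from the trigger pad, 72 mm from the barrel's axis and 105 mm above the table
- trigger_pad (a point): point on the front (+y) face of the gun's trigger, 60 mm from its hinge and 28 mm from its free end; at rest it is 62 mm in the gun's y from handle_back. The trigger is a flat bar 8 mm thick, 22 mm high (z 94 to 116 mm), standing in front (+y) of the handle and parallel to it, hinged near the barrel (at x -12, y 36 mm of the gun) about the vertical.
- trigger (a joint): angle of the sprung trigger: 0 released, 0.4 rad fully squeezed towards the handle (pad and handle_back then about 39 mm apart); about 8 N at the pad; springs back by itself
- air_base: air valve: fixed block 70 x 50 x 25 mm with a lever on top; origin at the centre of its underside; the lever swings in its x-z plane about a pivot 22 mm up
- air_tip (a point): centre of the black ball (26 mm across) at the end of the air lever, 80 mm from the pivot
- air (a joint): air lever: 0 = off (leaning 0.5 rad to -x of the block, towards the robot), 1.0 rad = on (leaning 0.5 rad to +x, away from the robot); stays where it is left; moves with about 1 N at the ball
- bowl: white ceramic bowl, 80 mm across, 45 high; bystander, leave it alone; origin at the middle of its underside
- cast: white plaster snake head, 150 x 50 x 42 mm; bystander, leave it alone; origin at the middle of its underside
- tape: roll of masking tape lying flat, 80 mm across, 25 high; bystander, leave it alone; origin at the middle of its underside
- brushes: clear round jar full of brushes, 72 mm across, 200 high; bystander, leave it alone; origin at the middle of its underside
- tin: paint tin, 64 mm across, 85 high; bystander, leave it alone; origin at the middle of its underside
- case: shallow clear plastic case with a white lid, 84 x 84 x 40 mm; bystander, leave it alone; origin at the middle of its underside
- brush: flat brush lying on the table, about 140 mm long; bystander, leave it alone; origin at the middle of its underside
Not all that is in view belongs to the job. What is shaped like the panel1 but green, orange or turquoise is not meant.

How it is judged:
By the outcome, as a careful person would: the job done as asked, in the order asked, and still so for the second after the job is handed in, with the robot touching nothing.
Of panel0, panel1, panel2 only 2 to 3 are there at a start; the rules pass over those that are not, and their reading is None.
At some moment in a run one of panel0, panel1, panel2 may be knocked a few centimetres aside while the robot is not near it.
It also fails if it takes over 210 s, if anything falls off the work surface, if the arm or the gripper's body presses on something with over 40 N, if the wrist force passes 120 N, or if a joint passes its speed limit or range.

## Working session

There is one attempt and no reset: what is moved stays moved. The work goes in short steps, Python scripts to look and compute and a tool call to move; the robot and the scene stay as the last step left them, time stands still between calls to the robot, and variables do not carry over. Pictures are saved under pics/ and viewed, at most 14 in all, crops included, and the job is handed in when it is done.

Besides the shell and the picture viewer there is one more tool, called after "Request:" in YAML: its name, and indented under it one key for each argument. step_arm: Moves the arm, as the interface text tells. Its arguments: {"type":"object","properties":{"increments":{"type":"array"},"fingers":{"type":"number"},"squeeze":{"type":"number"}},"required":["increments"]}

```bash
mkdir -p pics
cat > h.py <<'E'
import numpy as np, cv2
from rig import ctrl, eyes, finish_job
def shot(cam,name=None,crop=None,scale=1):
    c=eyes.capture(cam); f=c["frame"]
    if name:
        if crop: f=f[crop[1]:crop[3],crop[0]:crop[2]]
        cv2.imwrite("pics/"+name+".png",cv2.resize(f,None,fx=scale,fy=scale,interpolation=cv2.INTER_CUBIC))
    return c
def ray(c,u,v):
    x=(u-c["cx"])/c["fx"];y=(v-c["cy"])/c["fy"];rd=np.hypot(x,y);r=rd
    for _ in range(20): r=rd/(1+c["k1"]*r*r)
    s=r/rd if rd>0 else 1
    R=np.array(c["R"]);t=np.array(c["t"])
    return -R.T@t, R.T@np.array([x*s,y*s,1])
def onz(c,u,v,z):
    o,d=ray(c,u,v);return o+d*(z-o[2])/d[2]
def world(c,p): return np.array(c["R"]).T@(np.array(p)-np.array(c["t"]))
def maskpose(c,m,z):
    m=m.astype(np.uint8); k=cv2.findContours(m,cv2.RETR_EXTERNAL,cv2.CHAIN_APPROX_NONE)[0]
    k=max(k,key=cv2.contourArea)[:,0]
    P=np.array([onz(c,u,v,z)[:2] for u,v in k],np.float32)
    (x,y),(w,h),a=cv2.minAreaRect(P)
    if w<h: w,h,a=h,w,a+90
    return np.round([x,y,w,h,(a+90)%180-90],1)
E
python3 - <<'E'
from h import *
for cam in("top","side"):
    c=shot(cam,cam+"0",None,1.5)
    print(cam,np.round(-np.array(c["R"]).T@c["t"]))
    for l in "panel0 mat rack grate gun handle_back trigger_pad air_base air_tip brushes tin cast bowl tape case brush".split():
        r=eyes.landmark_of(cam,l)
        print(l,[(round(d["p"],2),np.round(world(c,d["point"]),0).tolist()) for d in r if d["p"]>.2])
    if cam=="top":
      for d in eyes.cut_out(cam,"panel0"):
        m=d["mask"];ys,xs=np.nonzero(m);print(round(d["p"],2),xs.mean(),ys.mean(),maskpose(c,m,11))
print(ctrl.sense())
E
```

```text
top [ 345.  -88. 1072.]
panel0 [(0.89, [592.0, -320.0, 3.0]), (0.89, [233.0, -436.0, -0.0]), (0.79, [478.0, -348.0, 3.0]), (0.77, [638.0, -529.0, 3.0]), (0.64, [202.0, -294.0, -1.0]), (0.57, [378.0, 166.0, -4.0])]
mat [(0.64, [480.0, -339.0, 8.0])]
rack [(0.85, [500.0, 334.0, -1.0])]
grate [(0.88, [572.0, 91.0, -2.0])]
gun [(0.87, [687.0, -157.0, 2.0])]
handle_back [(0.63, [624.0, -184.0, 104.0]), (0.29, [771.0, -237.0, -2.0]), (0.25, [593.0, -319.0, 5.0])]
trigger_pad [(0.62, [615.0, -129.0, 102.0])]
air_base [(0.79, [445.0, -56.0, 5.0])]
air_tip [(0.4, [411.0, -55.0, 96.0])]
brushes [(0.55, [794.0, 15.0, -2.0])]
tin [(0.65, [752.0, -331.0, 5.0])]
cast [(0.96, [753.0, 301.0, 1.0]), (0.44, [442.0, -56.0, 4.0])]
bowl [(0.67, [373.0, 164.0, -6.0])]
tape [(0.58, [791.0, 156.0, 5.0])]
case [(0.64, [772.0, -233.0, 1.0])]
brush [(0.69, [361.0, -158.0, -2.0]), (0.5, [570.0, 88.0, 0.0])]
0.93 330.0795631825273 293.95787831513263 [ 201.8 -293.2  100.5   51.   -70.8]
0.83 398.043137254902 145.35882352941175 [ 635.3 -526.5   98.7   50.9   61. ]
0.76 343.61032028469754 197.84875444839858 [ 476.5
[... 1111 characters left out ...]
.0, 5.0])]
{'time_s': 1.75, 'joints': array([ 8.95586476e-01,  3.12917370e-01,  1.49770923e+00,  1.37081802e-05,
        1.33102577e+00, -2.23419385e-01]), 'dq': array([-0.00078225, -0.00025503,  0.00148444,  0.00034507,  0.00090836,
       -0.00030717]), 'tau': array([-1.63653112e-04, -4.12166655e+01, -2.59899867e+01, -1.64756798e-04,
        5.55300539e-04,  9.34059699e-06]), 'eef_pos': array([229.21932387, 472.31559729, 256.28180428]), 'ee_rot': array([-1.89654835e-05,  2.23980527e-01,  9.74593619e-01, -2.40017102e-05]), 'force': array([ 0.07307725, -0.00083822,  0.53749928]), 'wrist_torque': array([0.00703911, 0.0294215 , 0.0371758 ]), 'grip_force': 0.0, 'grip_width': 1.0009058061098641}
```

View pics/top0.png

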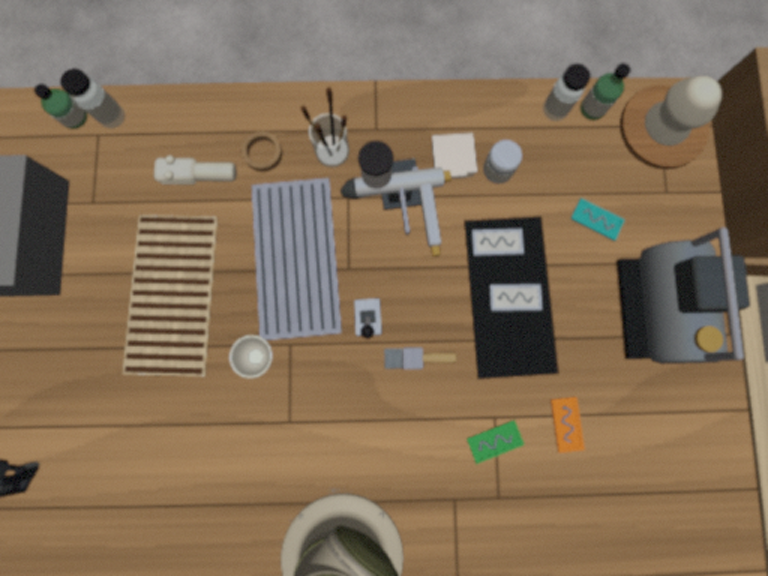

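Run:
```python
from h import *
c=shot("top","crop0",(290,110,430,320),2.8)
for l in("mat","rack","grate"):
    for d in eyes.cut_out("top",l)[:2]: print(l,round(d["p"],2),maskpose(c,d["mask"],4))
for d in eyes.cut_out("top","air_base")[:1]: print("air",maskpose(c,d["mask"],20))
```

```text
mat 0.75 [ 482.9 -339.5  320.6  160.9    2.2]
rack 0.58 [500.9 338.3 321.6 162.7  -2. ]
rack 0.19 [795.6 161.6  88.2  82.7  88.8]
grate 0.93 [570.7  88.6 325.4 165.2   3.8]
air [443.7 -53.5  76.1  49.8  -1.1]
```

View pics/crop0.png

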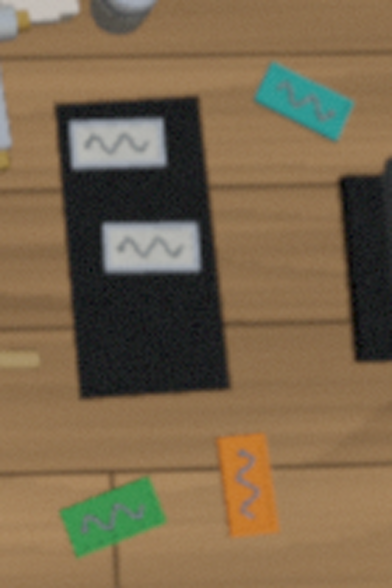

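The two grey-stencil panels on the black mat, at full-frame pixels (332,160) and (344,198), are the ones meant. The turquoise (398,145), green (330,294) and orange (378,283) ones are look-alikes off the mat. The enlarged crop confirms this, so there are two panels. I'm moving above the nearer one now.

Request:
step_arm:
  increments:
    - {"dx": -0.77, "dy": -0.64, "wz": 1}
    - {"dx": -0.83, "dy": -0.56, "wz": 1}
    - {"dx": -0.88, "dy": -0.47, "wz": 1}
    - {"dx": -0.93, "dy": -0.37, "wz": 1}
    - {"dx": -0.96, "dy": -0.28, "wz": 1}
  fingers: 66
  squeeze: 30

```text
invalid input at $.increments[0]: expected keys dx, dy, dz, wx, wy, wz
```

Request:
step_arm:
  increments:
    - {"dx": -0.98, "dy": -0.17, "wz": 1}
    - {"dx": -1, "dy": -0.07, "wz": 1}
    - {"dx": -1, "dy": 0.03, "wz": 1}
    - {"dx": -1, "dy": 0.14, "wz": 1}
    - {"dx": -0.97, "dy": 0.24, "wz": 1}

```text
invalid input at $.increments[0]: expected keys dx, dy, dz, wx, wy, wz
```

Request:
step_arm:
  increments:
    - {"dx": -0.94, "dy": 0.34, "wz": 0.9}
    - {"dx": -1, "dy": 0.25}
    - {"dx": -1, "dy": 0.25}
    - {"dx": -1, "dy": 0.25}
    - {"dx": -1, "dy": 0.25}

```text
invalid input at $.increments[0]: expected keys dx, dy, dz, wx, wy, wz
```

Request:
step_arm:
  increments:
    - {"dx": -1, "dy": 0.25}
    - {"dx": -1, "dy": 0.25}
    - {"dx": -1, "dy": 0.25}
    - {"dx": -1, "dy": 0.25}
    - {"dx": -1, "dy": 0.25}

```text
invalid input at $.increments[0]: expected keys dx, dy, dz, wx, wy, wz
```

Request:
step_arm:
  increments:
    - {"dx": -1, "dy": 0.25}
    - {"dx": -1, "dy": 0.25}
    - {"dx": -1, "dy": 0.25}
    - {"dx": -1, "dy": 0.25}
    - {"dx": -1, "dy": 0.25}

```text
invalid input at $.increments[0]: expected keys dx, dy, dz, wx, wy, wz
```

```bash
cat >> h.py <<'E'
from scipy.spatial.transform import Rotation as Ro
def go(x=None,y=None,z=None,yaw=None):
    s=ctrl.sense();p=np.array(s["eef_pos"]);q=s["ee_rot"];R=Ro.from_quat([q[1],q[2],q[3],q[0]]).as_matrix()
    T=[p[i] if v is None else v for i,v in enumerate((x,y,z))]
    w=np.degrees(np.arctan2(R[1,1],R[0,1])); w=(w+90)%180-90
    print("t",s["time_s"],"pos",p.round(1),"yaw",w.round(2),"zax",R[:,2].round(4),"grip",round(s["grip_width"]*85.4,1),round(s["grip_force"],1),"F",np.round(s["force"],1))
    print("units dx,dy,dz",(R.T@(T-p)/25).round(2),"wz",None if yaw is None else round((w-yaw)/6,2))
def panels(cam="side",z=11):
    c=eyes.capture(cam)
    for d in eyes.cut_out(cam,"panel0"):
        if d["p"]>.3: print(cam,round(d["p"],2),maskpose(c,d["mask"],z))
E
python3 - <<'E'
from h import *
panels("side");panels("top")
go(477,-349,256,-1.3)
E
```

```text
side 0.96 [ 197.7 -296.3   99.6   53.7  -69.1]
side 0.92 [ 587.2 -319.4  100.8   51.9  -89.1]
side 0.89 [ 225.6 -435.6  104.6   56.5    4.9]
side 0.79 [ 630.1 -530.3   99.9   51.8   61.6]
side 0.68 [ 473.3 -349.5  100.1   50.9  -89.8]
side 0.64 [790.1 164.  103.9  74.8  58.5]
top 0.97 [ 478.  -348.4  100.4   57.    88.7]
top 0.84 [ 635.1 -525.5  100.1   52.2   61. ]
top 0.83 [ 591.5 -318.7   94.9   46.6   88.8]
top 0.83 [ 201.8 -294.7   98.8   51.2  -70.6]
top 0.67 [ 229.  -434.8  100.9   51.6    2.9]
t 2.2 pos [229.2 472.3 256.3] yaw 64.11 zax [ 0.e+00 -1.e-04 -1.e+00] grip 85.8 0.0 F [0.4 0.2 0.6]
units dx,dy,dz [-2.326e+01 -2.523e+01  1.000e-02] wz 10.9
```

Request:
step_arm:
  increments:
    - {"dx": -0.77, "dy": -0.64, "dz": 0, "wx": 0, "wy": 0, "wz": 1}
    - {"dx": -0.83, "dy": -0.56, "dz": 0, "wx": 0, "wy": 0, "wz": 1}
    - {"dx": -0.88, "dy": -0.47, "dz": 0, "wx": 0, "wy": 0, "wz": 1}
    - {"dx": -0.93, "dy": -0.37, "dz": 0, "wx": 0, "wy": 0, "wz": 1}
    - {"dx": -0.96, "dy": -0.28, "dz": 0, "wx": 0, "wy": 0, "wz": 1}
  fingers: 66
  squeeze: 30

```text
time_s: 2.7
eef_pos: [280.7, 357.3, 256.4]
ee_rot: [0.0, 0.47, 0.882, 0.0]
force: [-0.1, 0.8, 0.7]
grip_width: 0.775
grip_force: 0.0
```

Request:
step_arm:
  increments:
    - {"dx": -0.98, "dy": -0.17, "dz": 0, "wx": 0, "wy": 0, "wz": 1}
    - {"dx": -1, "dy": -0.07, "dz": 0, "wx": 0, "wy": 0, "wz": 1}
    - {"dx": -1, "dy": 0.03, "dz": 0, "wx": 0, "wy": 0, "wz": 1}
    - {"dx": -1, "dy": 0.14, "dz": 0, "wx": 0, "wy": 0, "wz": 1}
    - {"dx": -0.97, "dy": 0.24, "dz": 0, "wx": 0, "wy": 0, "wz": 1}

```text
time_s: 3.2
eef_pos: [331.7, 243.0, 256.4]
ee_rot: [0.0, 0.683, 0.731, 0.0]
force: [-0.6, -1.3, -0.2]
grip_width: 0.774
grip_force: 0.0
```

Request:
step_arm:
  increments:
    - {"dx": -0.94, "dy": 0.34, "dz": 0, "wx": 0, "wy": 0, "wz": 0.9}
    - {"dx": -1, "dy": 0.25, "dz": 0, "wx": 0, "wy": 0, "wz": 0}
    - {"dx": -1, "dy": 0.25, "dz": 0, "wx": 0, "wy": 0, "wz": 0}
    - {"dx": -1, "dy": 0.25, "dz": 0, "wx": 0, "wy": 0, "wz": 0}
    - {"dx": -1, "dy": 0.25, "dz": 0, "wx": 0, "wy": 0, "wz": 0}

```text
time_s: 3.7
eef_pos: [364.4, 119.6, 256.4]
ee_rot: [0.0, 0.715, 0.699, 0.0]
force: [0.3, 0.1, -0.4]
grip_width: 0.773
grip_force: 0.0
```

Request:
step_arm:
  increments:
    - {"dx": -1, "dy": 0.25, "dz": 0, "wx": 0, "wy": 0, "wz": 0}
    - {"dx": -1, "dy": 0.25, "dz": 0, "wx": 0, "wy": 0, "wz": 0}
    - {"dx": -1, "dy": 0.25, "dz": 0, "wx": 0, "wy": 0, "wz": 0}
    - {"dx": -1, "dy": 0.25, "dz": 0, "wx": 0, "wy": 0, "wz": 0}
    - {"dx": -1, "dy": 0.25, "dz": 0, "wx": 0, "wy": 0, "wz": 0}

```text
time_s: 4.2
eef_pos: [392.9, -6.2, 256.4]
ee_rot: [0.0, 0.715, 0.699, 0.0]
force: [1.3, 0.3, -0.1]
grip_width: 0.777
grip_force: 0.0
```

Request:
step_arm:
  increments:
    - {"dx": -1, "dy": 0.25, "dz": 0, "wx": 0, "wy": 0, "wz": 0}
    - {"dx": -1, "dy": 0.25, "dz": 0, "wx": 0, "wy": 0, "wz": 0}
    - {"dx": -1, "dy": 0.25, "dz": 0, "wx": 0, "wy": 0, "wz": 0}
    - {"dx": -1, "dy": 0.25, "dz": 0, "wx": 0, "wy": 0, "wz": 0}
    - {"dx": -1, "dy": 0.25, "dz": 0, "wx": 0, "wy": 0, "wz": 0}

```text
time_s: 4.7
eef_pos: [421.3, -131.9, 256.4]
ee_rot: [0.0, 0.715, 0.699, 0.0]
force: [0.2, -1.0, -0.1]
grip_width: 0.779
grip_force: 0.0
```

Request:
step_arm:
  increments:
    - {"dx": -1, "dy": 0.25, "dz": 0, "wx": 0, "wy": 0, "wz": 0}
    - {"dx": -1, "dy": 0.25, "dz": 0, "wx": 0, "wy": 0, "wz": 0}
    - {"dx": -1, "dy": 0.25, "dz": 0, "wx": 0, "wy": 0, "wz": 0}
    - {"dx": -1, "dy": 0.25, "dz": 0, "wx": 0, "wy": 0, "wz": 0}
    - {"dx": -1, "dy": 0.25, "dz": 0, "wx": 0, "wy": 0, "wz": 0}

```text
time_s: 5.2
eef_pos: [449.8, -257.5, 256.3]
ee_rot: [0.0, 0.715, 0.699, 0.0]
force: [-0.8, -0.7, -0.5]
grip_width: 0.776
grip_force: 0.0
```

Run:
```python
from h import *
panels("side");panels("top")
go(476,-349,256,-1.3)
```

```text
side 0.86 [ 224.8 -436.6  100.2   55.3    4.6]
side 0.83 [ 473.  -349.2   99.5   50.5   88.3]
side 0.83 [ 198.7 -297.1   98.9   52.6  -71.6]
side 0.71 [ 630.7 -530.3  100.5   52.    62.6]
side 0.65 [ 588.3 -318.7   98.5   50.4   89.8]
top 0.96 [ 201.1 -294.1   99.3   49.7  -71.1]
top 0.75 [ 634.2 -525.9   98.7   52.    60. ]
top 0.68 [ 229.2 -432.5  100.3   48.8    3.8]
top 0.32 [754.7 295.6 168.7  58.4  88.7]
t 5.4 pos [ 449.5 -256.3  256. ] yaw -1.32 zax [-4.e-04  7.e-04 -1.e+00] grip 66.3 0.0 F [-0.2  0.4 -0.6]
units dx,dy,dz [-3.68  1.15 -0.  ] wz -0.0
```

Request:
step_arm:
  increments:
    - {"dx": -0.9, "dy": 0.28, "dz": 0.5, "wx": 0, "wy": 0, "wz": 0}
    - {"dx": -0.9, "dy": 0.28, "dz": 1, "wx": 0, "wy": 0, "wz": 0}
    - {"dx": -0.9, "dy": 0.28, "dz": 1, "wx": 0, "wy": 0, "wz": 0}
    - {"dx": -1, "dy": 0.27, "dz": 1, "wx": 0, "wy": 0, "wz": 0}
    - {"dx": 0, "dy": 0, "dz": 1, "wx": 0, "wy": 0, "wz": 0}

```text
time_s: 5.9
eef_pos: [475.6, -350.8, 142.8]
ee_rot: [0.001, 0.715, 0.699, -0.0]
force: [-0.1, 0.6, -0.7]
grip_width: 0.773
grip_force: 0.0
```

Request:
step_arm:
  increments:
    - {"dx": 0, "dy": 0, "dz": 1, "wx": 0, "wy": 0, "wz": 0}
    - {"dx": 0, "dy": 0, "dz": 1, "wx": 0, "wy": 0, "wz": 0}
    - {"dx": 0, "dy": 0, "dz": 1, "wx": 0, "wy": 0, "wz": 0}
    - {"dx": 0, "dy": 0, "dz": 0.8, "wx": 0, "wy": 0, "wz": 0}
    - {"dx": 0, "dy": 0, "dz": 0, "wx": 0, "wy": 0, "wz": 0}

```text
time_s: 6.4
eef_pos: [474.5, -347.5, 46.7]
ee_rot: [-0.003, 0.715, 0.699, 0.0]
force: [-0.2, 0.1, 0.2]
grip_width: 0.774
grip_force: 0.0
```

Run:
```python
from h import *
c=shot("side","near",(300,80,480,220),4)
go(475,-349,32,-1.3)
```

```text
t 6.45 pos [ 475.2 -348.4   48.5] yaw -1.24 zax [-0.0013  0.0015 -1.    ] grip 66.1 0.0 F [0.2 0.2 0.6]
units dx,dy,dz [-0.03 -0.01  0.66] wz 0.01
```

View pics/near.png

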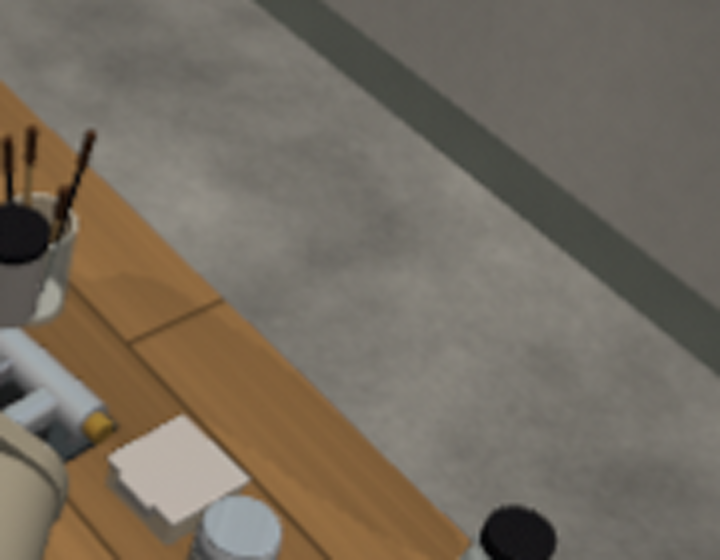

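The crop landed off-target: it shows only the case, the tin and the gun's tail. The tool is well above the panel, so I'll go down by feel.

Request:
step_arm:
  increments:
    - {"dx": 0, "dy": 0, "dz": 0.4, "wx": 0, "wy": 0, "wz": 0}
    - {"dx": 0, "dy": 0, "dz": 0.3, "wx": 0, "wy": 0, "wz": 0}
    - {"dx": 0, "dy": 0, "dz": 0, "wx": 0, "wy": 0, "wz": 0}
    - {"dx": 0, "dy": 0, "dz": 0, "wx": 0, "wy": 0, "wz": 0}

```text
time_s: 6.85
eef_pos: [475.4, -349.6, 31.5]
ee_rot: [0.0, 0.715, 0.699, 0.0]
force: [0.1, -0.2, -0.1]
grip_width: 0.778
grip_force: 0.0
```

Request:
step_arm:
  increments:
    - {"dx": 0, "dy": 0, "dz": 0.1, "wx": 0, "wy": 0, "wz": 0}
    - {"dx": 0, "dy": 0, "dz": 0, "wx": 0, "wy": 0, "wz": 0}

```text
time_s: 7.05
eef_pos: [475.3, -349.5, 28.8]
ee_rot: [0.0, 0.715, 0.699, 0.0]
force: [0.3, -0.0, 0.6]
grip_width: 0.774
grip_force: 0.0
```

Run:
```python
from h import *
c=shot("side")
p=np.array([475,-349,20.]);q=np.array(c["R"])@p+c["t"];u=c["fx"]*q[0]/q[2]+c["cx"];v=c["fy"]*q[1]/q[2]+c["cy"];print(u,v)
u,v=int(u),int(v)
x0=max(0,u-70);y0=max(0,v-60)
cv2.imwrite("pics/near2.png",cv2.resize(c["frame"][y0:y0+120,x0:x0+140],None,fx=5,fy=5,interpolation=cv2.INTER_CUBIC))
go(475,-349,29,-1.3)
```

```text
287.7653669164858 266.4935215707122
t 7.1 pos [ 475.3 -349.5   28.9] yaw -1.29 zax [ 0.e+00 -1.e-04 -1.e+00] grip 66.1 0.0 F [-0.5  0.5  0.7]
units dx,dy,dz [ 0.02 -0.01 -0.01] wz 0.0
```

View pics/near2.png

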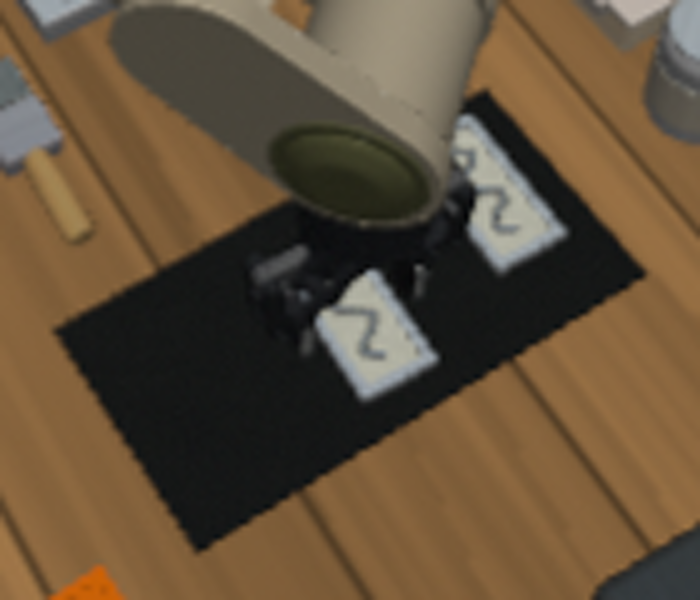

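The fingers straddle the panel, at crop pixels (305,340) and (418,285), with none on its face. I'll narrow them, feel for the mat, then close.

Request:
step_arm:
  increments:
    - {"dx": 0, "dy": 0, "dz": 0, "wx": 0, "wy": 0, "wz": 0}
    - {"dx": 0, "dy": 0, "dz": 0, "wx": 0, "wy": 0, "wz": 0}
    - {"dx": 0, "dy": 0, "dz": 0, "wx": 0, "wy": 0, "wz": 0}
  fingers: 55

```text
time_s: 7.4
eef_pos: [475.3, -349.5, 28.9]
ee_rot: [0.0, 0.715, 0.699, -0.0]
force: [0.6, -0.1, 1.0]
grip_width: 0.641
grip_force: 0.0
```

Request:
step_arm:
  increments:
    - {"dx": 0, "dy": 0, "dz": 0.08, "wx": 0, "wy": 0, "wz": 0}
    - {"dx": 0, "dy": 0, "dz": 0, "wx": 0, "wy": 0, "wz": 0}

```text
time_s: 7.6
eef_pos: [475.2, -349.4, 26.5]
ee_rot: [-0.0, 0.715, 0.699, -0.0]
force: [0.5, 0.6, -0.8]
grip_width: 0.646
grip_force: 0.0
```

Request:
step_arm:
  increments:
    - {"dx": 0, "dy": 0, "dz": 0.08, "wx": 0, "wy": 0, "wz": 0}
    - {"dx": 0, "dy": 0, "dz": 0, "wx": 0, "wy": 0, "wz": 0}

```text
time_s: 7.8
eef_pos: [475.4, -349.6, 25.1]
ee_rot: [0.0, 0.715, 0.699, -0.0]
force: [-0.3, 0.8, 3.3]
grip_width: 0.645
grip_force: 2.1
```

Request:
step_arm:
  increments:
    - {"dx": 0, "dy": 0, "dz": -0.1, "wx": 0, "wy": 0, "wz": 0}
    - {"dx": 0, "dy": 0, "dz": 0, "wx": 0, "wy": 0, "wz": 0}

```text
time_s: 8.0
eef_pos: [475.4, -349.6, 27.5]
ee_rot: [0.0, 0.715, 0.699, -0.0]
force: [-0.7, -0.6, 0.1]
grip_width: 0.646
grip_force: 0.0
```

Request:
step_arm:
  increments:
    - {"dx": 0, "dy": 0, "dz": 0, "wx": 0, "wy": 0, "wz": 0}
    - {"dx": 0, "dy": 0, "dz": 0, "wx": 0, "wy": 0, "wz": 0}
    - {"dx": 0, "dy": 0, "dz": 0, "wx": 0, "wy": 0, "wz": 0}
    - {"dx": 0, "dy": 0, "dz": 0, "wx": 0, "wy": 0, "wz": 0}
    - {"dx": 0, "dy": 0, "dz": 0, "wx": 0, "wy": 0, "wz": 0}
  fingers: 40
  squeeze: 40

```text
time_s: 8.5
eef_pos: [475.5, -349.7, 27.8]
ee_rot: [0.0, 0.715, 0.699, -0.0]
force: [-0.5, 1.2, 5.4]
grip_width: 0.567
grip_force: 41.7
```

Request:
step_arm:
  increments:
    - {"dx": 0, "dy": 0, "dz": -0.3, "wx": 0, "wy": 0, "wz": 0}
    - {"dx": 0, "dy": 0, "dz": -0.5, "wx": 0, "wy": 0, "wz": 0}
    - {"dx": 0, "dy": 0, "dz": 0, "wx": 0, "wy": 0, "wz": 0}

```text
time_s: 8.8
eef_pos: [476.0, -350.2, 49.3]
ee_rot: [0.002, 0.715, 0.699, -0.0]
force: [0.4, -0.5, -0.8]
grip_width: 0.563
grip_force: 41.7
```

Run:
```python
from h import *
c=shot("side")
cv2.imwrite("pics/near3.png",cv2.resize(c["frame"][206:326,217:357],None,fx=5,fy=5,interpolation=cv2.INTER_CUBIC))
a=np.radians(3.8)
for k in(-65,45): print(k, 571+k*np.cos(a),90+k*np.sin(a))
go(505,86,200,3.8)
```

```text
-65 506.14290456101673 85.69219647399999
45 615.9010660731423 92.98232551800001
t 8.85 pos [ 475.7 -349.9   48.4] yaw -1.28 zax [ 0.0014 -0.0016 -1.    ] grip 48.5 41.7 F [ 0.8 -0.3 -1.5]
units dx,dy,dz [17.45  0.79 -6.09] wz -0.85
```

View pics/near3.png

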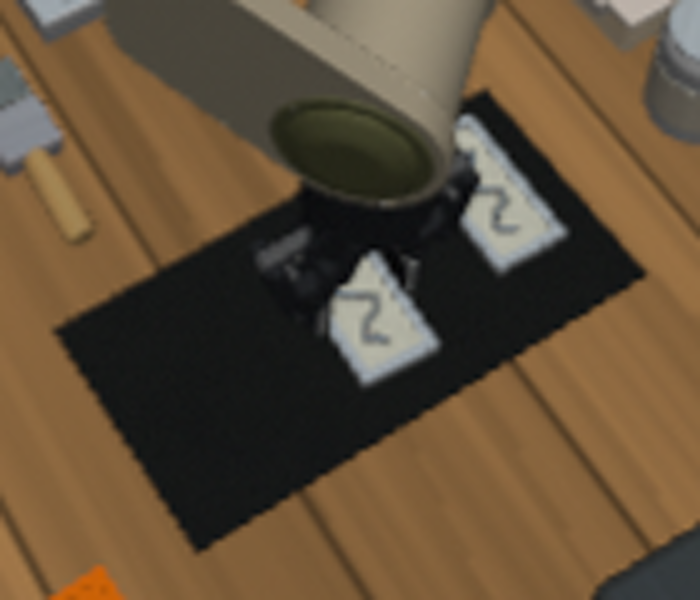

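The panel is lifted level, held by its edges. I'm carrying it to the grate.

Request:
step_arm:
  increments:
    - {"dx": 0.5, "dy": 0, "dz": -1, "wx": 0, "wy": 0, "wz": 0}
    - {"dx": 1, "dy": 0, "dz": -1, "wx": 0, "wy": 0, "wz": 0}
    - {"dx": 1, "dy": 0, "dz": -1, "wx": 0, "wy": 0, "wz": 0}
    - {"dx": 1, "dy": 0, "dz": -1, "wx": 0, "wy": 0, "wz": 0}
    - {"dx": 1, "dy": 0, "dz": -1, "wx": 0, "wy": 0, "wz": 0}

```text
time_s: 9.35
eef_pos: [477.6, -235.9, 173.0]
ee_rot: [-0.0, 0.715, 0.699, -0.0]
force: [1.1, 0.2, -1.2]
grip_width: 0.565
grip_force: 42.0
```

Request:
step_arm:
  increments:
    - {"dx": 1, "dy": 0.1, "dz": -1, "wx": 0, "wy": 0, "wz": 0}
    - {"dx": 1, "dy": 0.1, "dz": 0, "wx": 0, "wy": 0, "wz": 0}
    - {"dx": 1, "dy": 0.1, "dz": 0, "wx": 0, "wy": 0, "wz": 0}
    - {"dx": 1, "dy": 0.1, "dz": 0, "wx": 0, "wy": 0, "wz": 0}
    - {"dx": 1, "dy": 0.1, "dz": 0, "wx": 0, "wy": 0, "wz": 0}

```text
time_s: 9.85
eef_pos: [493.0, -111.3, 197.1]
ee_rot: [-0.0, 0.715, 0.699, -0.0]
force: [0.7, 0.1, -0.5]
grip_width: 0.57
grip_force: 42.0
```

Request:
step_arm:
  increments:
    - {"dx": 1, "dy": 0.1, "dz": 0, "wx": 0, "wy": 0, "wz": 0}
    - {"dx": 1, "dy": 0.1, "dz": 0, "wx": 0, "wy": 0, "wz": 0}
    - {"dx": 1, "dy": 0.1, "dz": 0, "wx": 0, "wy": 0, "wz": 0}
    - {"dx": 1, "dy": 0, "dz": 0, "wx": 0, "wy": 0, "wz": 0}
    - {"dx": 1, "dy": 0, "dz": 0, "wx": 0, "wy": 0, "wz": 0}

```text
time_s: 10.35
eef_pos: [503.2, 13.5, 197.1]
ee_rot: [-0.0, 0.715, 0.699, -0.0]
force: [-0.0, -0.3, -1.6]
grip_width: 0.568
grip_force: 42.0
```

Request:
step_arm:
  increments:
    - {"dx": 1, "dy": 0, "dz": 0, "wx": 0, "wy": 0, "wz": 0}
    - {"dx": 1, "dy": 0, "dz": 0, "wx": 0, "wy": 0, "wz": 0}
    - {"dx": 0.9, "dy": 0, "dz": 0.5, "wx": 0, "wy": 0, "wz": -0.4}
    - {"dx": 0, "dy": 0, "dz": 1, "wx": 0, "wy": 0, "wz": -0.45}
    - {"dx": 0, "dy": 0, "dz": 0.5, "wx": 0, "wy": 0, "wz": 0}

```text
time_s: 10.85
eef_pos: [504.2, 85.5, 145.5]
ee_rot: [-0.001, 0.683, 0.731, -0.001]
force: [-0.4, 0.4, -1.4]
grip_width: 0.564
grip_force: 42.0
```

Run:
```python
from h import *
go(506,86,32,3.8)
```

```text
t 10.85 pos [504.2  85.5 145.5] yaw 3.9 zax [-2.6e-03  1.0e-04 -1.0e+00] grip 48.2 42.0 F [-0.4  0.4 -1.4]
units dx,dy,dz [0.02 0.09 4.54] wz 0.02
```

Request:
step_arm:
  increments:
    - {"dx": 0, "dy": 0, "dz": 1, "wx": 0, "wy": 0, "wz": 0}
    - {"dx": 0, "dy": 0, "dz": 1, "wx": 0, "wy": 0, "wz": 0}
    - {"dx": 0, "dy": 0, "dz": 1, "wx": 0, "wy": 0, "wz": 0}
    - {"dx": 0, "dy": 0, "dz": 0.8, "wx": 0, "wy": 0, "wz": 0}
    - {"dx": 0, "dy": 0, "dz": 0.4, "wx": 0, "wy": 0, "wz": 0}

```text
time_s: 11.35
eef_pos: [504.4, 84.5, 40.8]
ee_rot: [-0.001, 0.684, 0.73, -0.001]
force: [-0.4, -0.1, -0.6]
grip_width: 0.572
grip_force: 42.0
```

Request:
step_arm:
  increments:
    - {"dx": 0, "dy": 0, "dz": 0.2, "wx": 0, "wy": 0, "wz": 0}
    - {"dx": 0, "dy": 0, "dz": 0, "wx": 0, "wy": 0, "wz": 0}
    - {"dx": 0, "dy": 0, "dz": 0, "wx": 0, "wy": 0, "wz": 0}

```text
time_s: 11.65
eef_pos: [505.6, 84.8, 38.1]
ee_rot: [0.001, 0.683, 0.73, 0.0]
force: [-0.4, 0.4, -0.2]
grip_width: 0.565
grip_force: 42.0
```

Request:
step_arm:
  increments:
    - {"dx": 0, "dy": 0, "dz": 0.06, "wx": 0, "wy": 0, "wz": 0}
    - {"dx": 0, "dy": 0, "dz": 0, "wx": 0, "wy": 0, "wz": 0}

```text
time_s: 11.85
eef_pos: [505.3, 84.9, 36.2]
ee_rot: [0.0, 0.683, 0.73, 0.0]
force: [0.7, -0.4, -1.4]
grip_width: 0.569
grip_force: 42.0
```

Request:
step_arm:
  increments:
    - {"dx": 0, "dy": 0, "dz": 0.2, "wx": 0, "wy": 0, "wz": 0}
    - {"dx": 0, "dy": 0, "dz": 0, "wx": 0, "wy": 0, "wz": 0}
    - {"dx": 0, "dy": 0, "dz": 0, "wx": 0, "wy": 0, "wz": 0}

```text
time_s: 12.15
eef_pos: [505.0, 84.9, 30.7]
ee_rot: [-0.0, 0.683, 0.73, -0.0]
force: [-0.6, -0.1, -1.5]
grip_width: 0.569
grip_force: 42.0
```

Request:
step_arm:
  increments:
    - {"dx": 0, "dy": 0, "dz": 0.08, "wx": 0, "wy": 0, "wz": 0}
    - {"dx": 0, "dy": 0, "dz": 0, "wx": 0, "wy": 0, "wz": 0}

```text
time_s: 12.35
eef_pos: [505.0, 84.9, 28.6]
ee_rot: [-0.0, 0.683, 0.73, -0.0]
force: [-0.2, -0.3, -1.3]
grip_width: 0.569
grip_force: 42.0
```

Request:
step_arm:
  increments:
    - {"dx": 0, "dy": 0, "dz": 0.04, "wx": 0, "wy": 0, "wz": 0}
    - {"dx": 0, "dy": 0, "dz": 0, "wx": 0, "wy": 0, "wz": 0}

```text
time_s: 12.55
eef_pos: [505.1, 84.9, 27.8]
ee_rot: [0.0, 0.683, 0.73, 0.0]
force: [-0.5, -0.7, -1.1]
grip_width: 0.567
grip_force: 42.0
```

Request:
step_arm:
  increments:
    - {"dx": 0, "dy": 0, "dz": 0.03, "wx": 0, "wy": 0, "wz": 0}
    - {"dx": 0, "dy": 0, "dz": 0, "wx": 0, "wy": 0, "wz": 0}

```text
time_s: 12.75
eef_pos: [505.1, 84.9, 27.7]
ee_rot: [0.0, 0.683, 0.73, 0.0]
force: [-3.5, -0.1, 8.8]
grip_width: 0.569
grip_force: 42.9
```

Request:
step_arm:
  increments:
    - {"dx": 0, "dy": 0, "dz": 0.02, "wx": 0, "wy": 0, "wz": 0}
    - {"dx": 0, "dy": 0, "dz": 0, "wx": 0, "wy": 0, "wz": 0}

```text
time_s: 12.95
eef_pos: [505.1, 84.9, 27.7]
ee_rot: [0.0, 0.683, 0.73, 0.0]
force: [-5.6, 0.6, 13.7]
grip_width: 0.569
grip_force: 43.5
```

Request:
step_arm:
  increments:
    - {"dx": 0, "dy": 0, "dz": -0.03, "wx": 0, "wy": 0, "wz": 0}
    - {"dx": 0, "dy": 0, "dz": 0, "wx": 0, "wy": 0, "wz": 0}

```text
time_s: 13.15
eef_pos: [505.1, 84.9, 27.7]
ee_rot: [0.0, 0.683, 0.73, 0.0]
force: [-2.4, 0.5, 7.0]
grip_width: 0.564
grip_force: 42.8
```

Request:
step_arm:
  increments:
    - {"dx": 0, "dy": 0, "dz": 0, "wx": 0, "wy": 0, "wz": 0}
    - {"dx": 0, "dy": 0, "dz": 0, "wx": 0, "wy": 0, "wz": 0}
    - {"dx": 0, "dy": 0, "dz": 0, "wx": 0, "wy": 0, "wz": 0}
    - {"dx": 0, "dy": 0, "dz": -0.2, "wx": 0, "wy": 0, "wz": 0}
    - {"dx": 0, "dy": 0, "dz": -0.8, "wx": 0, "wy": 0, "wz": 0}
  fingers: 64

```text
time_s: 13.65
eef_pos: [504.1, 84.9, 51.4]
ee_rot: [-0.001, 0.683, 0.73, -0.001]
force: [0.6, -0.1, 0.5]
grip_width: 0.752
grip_force: 0.0
```

Request:
step_arm:
  increments:
    - {"dx": 0, "dy": 0, "dz": -1, "wx": 0, "wy": 0, "wz": 0}
    - {"dx": 0, "dy": 0, "dz": -1, "wx": 0, "wy": 0, "wz": 0}
    - {"dx": 0, "dy": 0, "dz": -1, "wx": 0, "wy": 0, "wz": 0}
    - {"dx": 0, "dy": 0, "dz": -1, "wx": 0, "wy": 0, "wz": 0}
    - {"dx": 0, "dy": 0, "dz": -1, "wx": 0, "wy": 0, "wz": 0}

```text
time_s: 14.15
eef_pos: [504.9, 84.9, 178.7]
ee_rot: [0.0, 0.683, 0.73, 0.0]
force: [0.6, 0.5, -0.3]
grip_width: 0.75
grip_force: 0.0
```

Request:
step_arm:
  increments:
    - {"dx": -1, "dy": 0, "dz": -1, "wx": 0, "wy": 0, "wz": 0}
    - {"dx": -1, "dy": 0, "dz": 0, "wx": 0, "wy": 0, "wz": 0}
    - {"dx": -1, "dy": 0, "dz": 0, "wx": 0, "wy": 0, "wz": 0}
    - {"dx": -1, "dy": 0, "dz": 0, "wx": 0, "wy": 0, "wz": 0.4}
    - {"dx": -1, "dy": 0, "dz": 0, "wx": 0, "wy": 0, "wz": 0.4}

```text
time_s: 14.65
eef_pos: [512.3, -40.8, 202.6]
ee_rot: [0.0, 0.714, 0.7, 0.0]
force: [0.5, 0.4, -0.6]
grip_width: 0.748
grip_force: 0.0
```

Run:
```python
from h import *
panels("side");panels("top")
go(590,-319,200,-1)
```

```text
side 0.82 [501.7  84.  107.6  52.4 -81.1]
side 0.7 [ 587.5 -319.5   99.8   52.4   89.4]
side 0.69 [ 226.9 -437.   100.3   53.3    4.8]
side 0.62 [ 628.1 -530.7  103.2   54.3   62.1]
side 0.56 [ 198.  -297.4  103.2   51.3  -70.9]
top 0.89 [ 590.5 -318.3  103.    55.5  -86.9]
top 0.88 [ 201.4 -294.2  101.3   53.3  -72.1]
top 0.78 [ 228.8 -433.1  100.6   50.8    3. ]
top 0.65 [ 635.4 -524.9  101.5   52.2   61.1]
t 14.85 pos [512.2 -39.8 202.5] yaw -1.0 zax [ 0.e+00  2.e-04 -1.e+00] grip 63.7 0.0 F [-0.4  1.2 -0.3]
units dx,dy,dz [-11.11   3.31   0.1 ] wz 0.0
```

Request:
step_arm:
  increments:
    - {"dx": -1, "dy": 0, "dz": 0, "wx": 0, "wy": 0, "wz": 0}
    - {"dx": -1, "dy": 0, "dz": 0, "wx": 0, "wy": 0, "wz": 0}
    - {"dx": -1, "dy": 0, "dz": 0, "wx": 0, "wy": 0, "wz": 0}
    - {"dx": -1, "dy": 0, "dz": 0, "wx": 0, "wy": 0, "wz": 0}
    - {"dx": -1, "dy": 0, "dz": 0, "wx": 0, "wy": 0, "wz": 0}

```text
time_s: 15.35
eef_pos: [510.3, -164.6, 202.5]
ee_rot: [-0.0, 0.712, 0.702, 0.0]
force: [0.3, -0.1, -0.1]
grip_width: 0.748
grip_force: 0.0
```

Request:
step_arm:
  increments:
    - {"dx": -1, "dy": 0.5, "dz": 0, "wx": 0, "wy": 0, "wz": 0}
    - {"dx": -1, "dy": 0.5, "dz": 0, "wx": 0, "wy": 0, "wz": 0}
    - {"dx": -1, "dy": 0.6, "dz": 0, "wx": 0, "wy": 0, "wz": 0}
    - {"dx": -1, "dy": 0.6, "dz": 0, "wx": 0, "wy": 0, "wz": 0}
    - {"dx": -1, "dy": 0.6, "dz": 0, "wx": 0, "wy": 0, "wz": 0}

```text
time_s: 15.85
eef_pos: [579.0, -290.7, 202.4]
ee_rot: [-0.0, 0.712, 0.702, 0.0]
force: [-0.2, 0.2, 0.8]
grip_width: 0.75
grip_force: 0.0
```

Request:
step_arm:
  increments:
    - {"dx": -1, "dy": 0.5, "dz": 0, "wx": 0, "wy": 0, "wz": 0}
    - {"dx": -0.1, "dy": 0, "dz": 1, "wx": 0, "wy": 0, "wz": 0}
    - {"dx": 0, "dy": 0, "dz": 1, "wx": 0, "wy": 0, "wz": 0}
    - {"dx": 0, "dy": 0, "dz": 1, "wx": 0, "wy": 0, "wz": 0}
    - {"dx": 0, "dy": 0, "dz": 1, "wx": 0, "wy": 0, "wz": 0}

```text
time_s: 16.35
eef_pos: [590.6, -317.3, 101.4]
ee_rot: [-0.0, 0.712, 0.702, 0.0]
force: [-0.3, -0.7, 0.8]
grip_width: 0.749
grip_force: 0.0
```

Run:
```python
from h import *
panels("side")
go(589.5,-319,33,-1)
```

```text
side 0.81 [ 225.4 -437.2  100.7   53.5    4.8]
side 0.74 [431.4  -2.1  49.6  23.4  86.6]
side 0.69 [ 585.  -318.7  105.1   55.6  -89.6]
side 0.64 [502.5  86.8 111.2  56.1 -87.3]
side 0.59 [ 628.4 -529.2  100.1   54.5   61.6]
t 16.45 pos [ 589.2 -316.5   98.8] yaw -0.89 zax [-0.0052  0.0044 -1.    ] grip 63.6 0.0 F [0.6 0.7 0.3]
units dx,dy,dz [-0.11  0.03  2.63] wz 0.02
```

Request:
step_arm:
  increments:
    - {"dx": -0.1, "dy": 0, "dz": 1, "wx": 0, "wy": 0, "wz": 0}
    - {"dx": 0, "dy": 0, "dz": 1, "wx": 0, "wy": 0, "wz": 0}
    - {"dx": 0, "dy": 0, "dz": 0.5, "wx": 0, "wy": 0, "wz": 0}
    - {"dx": 0, "dy": 0, "dz": 0.1, "wx": 0, "wy": 0, "wz": 0}
    - {"dx": 0, "dy": 0, "dz": 0, "wx": 0, "wy": 0, "wz": 0}

```text
time_s: 16.95
eef_pos: [590.6, -321.2, 38.4]
ee_rot: [0.001, 0.713, 0.701, 0.0]
force: [-0.1, 0.1, 0.6]
grip_width: 0.749
grip_force: 0.0
```

Request:
step_arm:
  increments:
    - {"dx": 0, "dy": 0, "dz": 0.1, "wx": 0, "wy": 0, "wz": 0}
    - {"dx": 0, "dy": 0, "dz": 0, "wx": 0, "wy": 0, "wz": 0}
    - {"dx": 0, "dy": 0, "dz": 0, "wx": 0, "wy": 0, "wz": 0}

```text
time_s: 17.25
eef_pos: [590.2, -321.4, 35.5]
ee_rot: [0.0, 0.713, 0.701, 0.0]
force: [-0.3, -0.1, 0.5]
grip_width: 0.747
grip_force: 0.0
```

Run:
```python
from h import *
c=shot("side")
cv2.imwrite("pics/near4.png",cv2.resize(c["frame"][186:306,247:387],None,fx=5,fy=5,interpolation=cv2.INTER_CUBIC))
go(589.5,-319,27.5,-1)
```

```text
t 17.3 pos [ 590.1 -321.4   35.3] yaw -0.99 zax [ 6.e-04 -5.e-04 -1.e+00] grip 63.6 0.0 F [-0.1 -0.1 -0.3]
units dx,dy,dz [ 0.09 -0.03  0.31] wz 0.0
```

View pics/near4.png

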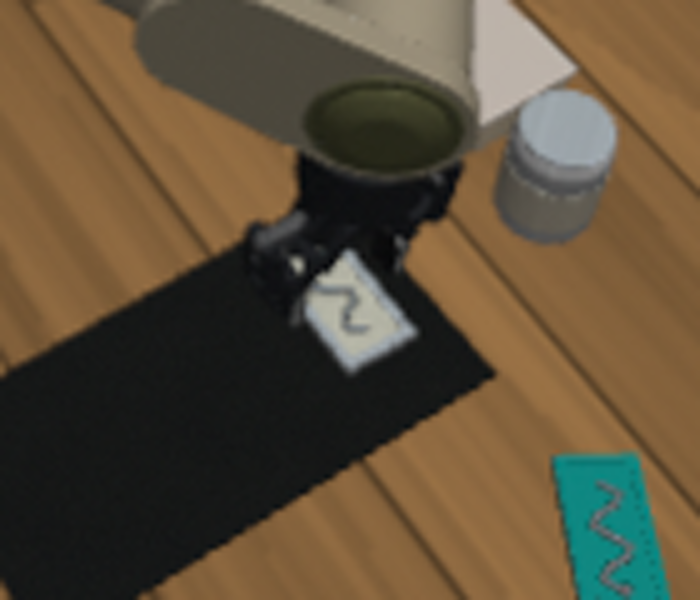

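The fingers straddle the second panel, at crop pixels (295,300) and (400,250), and nothing is on its face.

Request:
step_arm:
  increments:
    - {"dx": 0.1, "dy": 0, "dz": 0.3, "wx": 0, "wy": 0, "wz": 0}
    - {"dx": 0, "dy": 0, "dz": 0, "wx": 0, "wy": 0, "wz": 0}
    - {"dx": 0, "dy": 0, "dz": 0, "wx": 0, "wy": 0, "wz": 0}

```text
time_s: 17.6
eef_pos: [589.9, -318.5, 26.9]
ee_rot: [-0.0, 0.713, 0.701, -0.0]
force: [-0.1, -0.9, 0.6]
grip_width: 0.752
grip_force: 0.0
```

Request:
step_arm:
  increments:
    - {"dx": 0, "dy": 0, "dz": 0, "wx": 0, "wy": 0, "wz": 0}
    - {"dx": 0, "dy": 0, "dz": 0, "wx": 0, "wy": 0, "wz": 0}
    - {"dx": 0, "dy": 0, "dz": 0, "wx": 0, "wy": 0, "wz": 0}
    - {"dx": 0, "dy": 0, "dz": 0, "wx": 0, "wy": 0, "wz": 0}
    - {"dx": 0, "dy": 0, "dz": 0, "wx": 0, "wy": 0, "wz": 0}
  fingers: 40

```text
time_s: 18.1
eef_pos: [590.3, -318.9, 27.8]
ee_rot: [0.0, 0.713, 0.701, 0.0]
force: [-0.1, 0.8, 5.2]
grip_width: 0.568
grip_force: 41.7
```

Request:
step_arm:
  increments:
    - {"dx": 0, "dy": 0, "dz": -0.3, "wx": 0, "wy": 0, "wz": 0}
    - {"dx": 0, "dy": 0, "dz": -0.7, "wx": 0, "wy": 0, "wz": 0}
    - {"dx": 0, "dy": 0, "dz": -1, "wx": 0, "wy": 0, "wz": 0}
    - {"dx": 0, "dy": 0, "dz": -1, "wx": 0, "wy": 0, "wz": 0}
    - {"dx": 0, "dy": 0, "dz": -1, "wx": 0, "wy": 0, "wz": 0}

```text
time_s: 18.6
eef_pos: [589.7, -318.5, 128.2]
ee_rot: [-0.0, 0.713, 0.701, -0.0]
force: [0.0, 0.3, -0.4]
grip_width: 0.566
grip_force: 41.4
```

Run:
```python
from h import *
c=shot("top")
for d in eyes.landmark_of("top","panel0"):
    w=world(c,d["point"]); print(round(d["p"],2),w.round(0))
go(616,93,240,3.8)
```

```text
0.74 [ 234. -436.   -1.]
0.71 [ 202. -292.    1.]
0.66 [ 635. -528.   -1.]
t 18.7 pos [ 591.  -319.5  131. ] yaw -0.98 zax [ 0.0046 -0.0037 -1.    ] grip 48.6 41.4 F [-0.6  0.2 -1.2]
units dx,dy,dz [16.5   0.74 -4.42] wz -0.8
```

Request:
step_arm:
  increments:
    - {"dx": 0, "dy": -1, "dz": -1, "wx": 0, "wy": 0, "wz": 0}
    - {"dx": 0.5, "dy": -1, "dz": -1, "wx": 0, "wy": 0, "wz": 0}
    - {"dx": 1, "dy": -1, "dz": -1, "wx": 0, "wy": 0, "wz": 0}
    - {"dx": 1, "dy": 0, "dz": -0.4, "wx": 0, "wy": 0, "wz": 0}
    - {"dx": 1, "dy": 0, "dz": 0, "wx": 0, "wy": 0, "wz": 0}

```text
time_s: 19.2
eef_pos: [516.1, -229.3, 213.1]
ee_rot: [0.001, 0.714, 0.701, 0.0]
force: [0.6, -0.7, -0.6]
grip_width: 0.568
grip_force: 41.8
```

Request:
step_arm:
  increments:
    - {"dx": 1, "dy": 0, "dz": 0, "wx": 0, "wy": 0, "wz": 0}
    - {"dx": 1, "dy": 0, "dz": 0, "wx": 0, "wy": 0, "wz": 0}
    - {"dx": 1, "dy": 0, "dz": 0, "wx": 0, "wy": 0, "wz": 0}
    - {"dx": 1, "dy": 0, "dz": 0, "wx": 0, "wy": 0, "wz": 0}
    - {"dx": 1, "dy": 0, "dz": 0, "wx": 0, "wy": 0, "wz": 0}

```text
time_s: 19.7
eef_pos: [518.2, -103.8, 211.1]
ee_rot: [-0.001, 0.713, 0.701, -0.0]
force: [0.7, 0.3, -0.6]
grip_width: 0.568
grip_force: 41.8
```

Request:
step_arm:
  increments:
    - {"dx": 1, "dy": 0, "dz": 0, "wx": 0, "wy": 0, "wz": 0}
    - {"dx": 1, "dy": 0, "dz": 0, "wx": 0, "wy": 0, "wz": 0}
    - {"dx": 1, "dy": 0, "dz": 0, "wx": 0, "wy": 0, "wz": 0}
    - {"dx": 1, "dy": 0.6, "dz": 0, "wx": 0, "wy": 0, "wz": 0}
    - {"dx": 1, "dy": 1, "dz": 0, "wx": 0, "wy": 0, "wz": 0}

```text
time_s: 20.2
eef_pos: [560.3, 20.5, 211.4]
ee_rot: [-0.001, 0.713, 0.701, -0.001]
force: [0.9, -0.4, -0.5]
grip_width: 0.566
grip_force: 41.8
```

Request:
step_arm:
  increments:
    - {"dx": 1, "dy": 1, "dz": 0, "wx": 0, "wy": 0, "wz": -0.4}
    - {"dx": 0.9, "dy": 1, "dz": 0, "wx": 0, "wy": 0, "wz": -0.4}
    - {"dx": 0, "dy": 0, "dz": 0.5, "wx": 0, "wy": 0, "wz": 0}
    - {"dx": 0, "dy": 0, "dz": 0.5, "wx": 0, "wy": 0, "wz": 0}
    - {"dx": 0, "dy": 0, "dz": 0.5, "wx": 0, "wy": 0, "wz": 0}

```text
time_s: 20.7
eef_pos: [609.8, 66.5, 172.8]
ee_rot: [-0.001, 0.684, 0.73, -0.001]
force: [0.1, -0.2, -1.0]
grip_width: 0.566
grip_force: 41.8
```

Run:
```python
from h import *
go(614,93,35,3.8)
```

```text
t 20.7 pos [609.8  66.5 172.8] yaw 3.76 zax [-0.0024 -0.     -1.    ] grip 48.3 41.8 F [ 0.1 -0.2 -1. ]
units dx,dy,dz [1.05 0.25 5.51] wz -0.01
```

Request:
step_arm:
  increments:
    - {"dx": 0.5, "dy": 0.1, "dz": 1, "wx": 0, "wy": 0, "wz": 0}
    - {"dx": 0.5, "dy": 0.1, "dz": 1, "wx": 0, "wy": 0, "wz": 0}
    - {"dx": 0, "dy": 0, "dz": 1, "wx": 0, "wy": 0, "wz": 0}
    - {"dx": 0, "dy": 0, "dz": 1, "wx": 0, "wy": 0, "wz": 0}
    - {"dx": 0, "dy": 0, "dz": 0.8, "wx": 0, "wy": 0, "wz": 0}

```text
time_s: 21.2
eef_pos: [612.7, 91.5, 52.6]
ee_rot: [-0.001, 0.684, 0.73, -0.001]
force: [0.0, -0.8, -1.4]
grip_width: 0.565
grip_force: 41.8
```

Request:
step_arm:
  increments:
    - {"dx": 0, "dy": 0, "dz": 0.4, "wx": 0, "wy": 0, "wz": 0}
    - {"dx": 0, "dy": 0, "dz": 0, "wx": 0, "wy": 0, "wz": 0}
    - {"dx": 0, "dy": 0, "dz": 0, "wx": 0, "wy": 0, "wz": 0}

```text
time_s: 21.5
eef_pos: [614.3, 91.9, 45.5]
ee_rot: [0.0, 0.683, 0.73, 0.0]
force: [-0.4, 0.7, -0.4]
grip_width: 0.57
grip_force: 41.8
```

Run:
```python
from h import *
go(614,93,28,3.8)
```

```text
t 21.5 pos [614.3  91.9  45.5] yaw 3.78 zax [ 9.e-04 -1.e-04 -1.e+00] grip 48.7 41.8 F [-0.4  0.7 -0.4]
units dx,dy,dz [ 0.04 -0.01  0.7 ] wz -0.0
```

Request:
step_arm:
  increments:
    - {"dx": 0, "dy": 0, "dz": 0.3, "wx": 0, "wy": 0, "wz": 0}
    - {"dx": 0, "dy": 0, "dz": 0.3, "wx": 0, "wy": 0, "wz": 0}
    - {"dx": 0, "dy": 0, "dz": 0, "wx": 0, "wy": 0, "wz": 0}
    - {"dx": 0, "dy": 0, "dz": 0, "wx": 0, "wy": 0, "wz": 0}

```text
time_s: 21.9
eef_pos: [614.0, 92.3, 29.7]
ee_rot: [-0.0, 0.683, 0.73, -0.0]
force: [0.5, 0.5, -0.2]
grip_width: 0.568
grip_force: 41.8
```

Request:
step_arm:
  increments:
    - {"dx": 0, "dy": 0, "dz": 0.06, "wx": 0, "wy": 0, "wz": 0}
    - {"dx": 0, "dy": 0, "dz": 0, "wx": 0, "wy": 0, "wz": 0}

```text
time_s: 22.1
eef_pos: [614.1, 92.3, 28.3]
ee_rot: [0.0, 0.683, 0.73, 0.0]
force: [0.8, 0.6, -1.0]
grip_width: 0.568
grip_force: 41.8
```

Request:
step_arm:
  increments:
    - {"dx": 0, "dy": 0, "dz": 0.03, "wx": 0, "wy": 0, "wz": 0}
    - {"dx": 0, "dy": 0, "dz": 0, "wx": 0, "wy": 0, "wz": 0}

```text
time_s: 22.3
eef_pos: [614.1, 92.3, 27.8]
ee_rot: [0.0, 0.683, 0.73, 0.0]
force: [0.5, 0.9, 0.9]
grip_width: 0.568
grip_force: 42.0
```

Request:
step_arm:
  increments:
    - {"dx": 0, "dy": 0, "dz": 0, "wx": 0, "wy": 0, "wz": 0}
    - {"dx": 0, "dy": 0, "dz": 0, "wx": 0, "wy": 0, "wz": 0}
    - {"dx": 0, "dy": 0, "dz": 0, "wx": 0, "wy": 0, "wz": 0}
    - {"dx": 0, "dy": 0, "dz": -0.2, "wx": 0, "wy": 0, "wz": 0}
    - {"dx": 0, "dy": 0, "dz": -0.8, "wx": 0, "wy": 0, "wz": 0}
  fingers: 64

```text
time_s: 22.8
eef_pos: [613.0, 92.3, 51.3]
ee_rot: [-0.001, 0.683, 0.73, -0.001]
force: [0.1, -0.1, 0.3]
grip_width: 0.75
grip_force: 0.0
```

Request:
step_arm:
  increments:
    - {"dx": 0, "dy": 0, "dz": -1, "wx": 0, "wy": 0, "wz": 0}
    - {"dx": 0, "dy": 0, "dz": -1, "wx": 0, "wy": 0, "wz": 0}
    - {"dx": 0, "dy": 0, "dz": -1, "wx": 0, "wy": 0, "wz": 0}
    - {"dx": 0, "dy": 0, "dz": -1, "wx": 0, "wy": 0, "wz": 0}
    - {"dx": 0, "dy": 0, "dz": -1, "wx": 0, "wy": 0, "wz": 0}

```text
time_s: 23.3
eef_pos: [613.9, 92.3, 179.0]
ee_rot: [0.0, 0.683, 0.73, 0.0]
force: [0.5, -0.4, -0.4]
grip_width: 0.752
grip_force: 0.0
```

Request:
step_arm:
  increments:
    - {"dx": -0.2, "dy": -1, "dz": 0, "wx": 0, "wy": 0, "wz": 0.3}
    - {"dx": -0.4, "dy": -1, "dz": 0, "wx": 0, "wy": 0, "wz": 0.35}
    - {"dx": -0.6, "dy": -1, "dz": 0, "wx": 0, "wy": 0, "wz": 0}
    - {"dx": -0.6, "dy": -1, "dz": 0, "wx": 0, "wy": 0, "wz": 0}
    - {"dx": -0.6, "dy": -1, "dz": 0, "wx": 0, "wy": 0, "wz": 0}
  fingers: 0

```text
time_s: 23.8
eef_pos: [488.6, 29.5, 177.9]
ee_rot: [0.0, 0.708, 0.707, 0.0]
force: [-0.0, 0.2, 0.5]
grip_width: 0.0
grip_force: 0.0
```

Request:
step_arm:
  increments:
    - {"dx": -0.6, "dy": -1, "dz": 0, "wx": 0, "wy": 0, "wz": 0}
    - {"dx": -0.6, "dy": -1, "dz": 0, "wx": 0, "wy": 0, "wz": 0}
    - {"dx": -0.6, "dy": -1, "dz": 0, "wx": 0, "wy": 0, "wz": 0}
    - {"dx": -0.6, "dy": -1, "dz": 0, "wx": 0, "wy": 0, "wz": 0}
    - {"dx": -0.6, "dy": -1, "dz": 0, "wx": 0, "wy": 0, "wz": 0}

```text
time_s: 24.3
eef_pos: [363.6, -45.3, 177.9]
ee_rot: [0.0, 0.708, 0.707, 0.0]
force: [1.1, -0.4, 0.3]
grip_width: 0.002
grip_force: 0.0
```

Run:
```python
from h import *
for cam in("side","top"):
    c=shot(cam)
    for l in("air_tip","handle_back","trigger_pad","gun"):
        r=eyes.landmark_of(cam,l)
        print(cam,l,[(round(d["p"],2),np.round(world(c,d["point"]),0).tolist()) for d in r[:2] if d["p"]>.2])
panels("side");panels("top")
go(360,-55,180,0)
```

```text
side air_tip [(0.44, [412.0, -57.0, 93.0]), (0.41, [438.0, -56.0, -3.0])]
side handle_back [(0.97, [622.0, -183.0, 106.0]), (0.34, [480.0, -338.0, 5.0])]
side trigger_pad [(0.56, [617.0, -127.0, 103.0])]
side gun [(0.92, [692.0, -154.0, 1.0])]
top air_tip []
top handle_back [(0.79, [625.0, -186.0, 103.0]), (0.57, [752.0, 300.0, -0.0])]
top trigger_pad [(0.73, [362.0, -156.0, -2.0]), (0.45, [750.0, 299.0, -4.0])]
top gun [(0.79, [689.0, -161.0, 4.0])]
side 0.9 [ 196.4 -296.9  109.6   53.2  -70.3]
side 0.81 [ 629.6 -529.6  100.1   51.9   62.4]
side 0.79 [500.5  83.8  98.4  50.2 -82.1]
side 0.69 [610.1  89.9 102.   52.2 -84.7]
side 0.61 [748.4 305.7 197.3  62.3  79.8]
side 0.58 [ 225.5 -437.2   97.5   50.5    4.8]
top 0.89 [507.2  86.6  95.1  48.  -89.2]
top 0.76 [ 229.1 -434.3   99.5   50.5    4.8]
top 0.72 [ 634.4 -525.2  100.5   53.7   61.1]
top 0.61 [615.4  92.3 100.5  51.4 -83.9]
top 0.58 [ 201.3 -291.9  103.2   51.   -70.8]
t 25.0 pos [364.7 -44.8 177.5] yaw -0.07 zax [-1.e-04  1.e-04 -1.e+00] grip -0.2 0.0 F [0.4 0.5 0.5]
units dx,dy,dz [-0.41 -0.19 -0.1 ] wz -0.01
```

Request:
step_arm:
  increments:
    - {"dx": -0.4, "dy": -0.3, "dz": 0.9, "wx": 0, "wy": 0, "wz": 0}
    - {"dx": 0, "dy": 0, "dz": 1, "wx": 0, "wy": 0, "wz": 0}
    - {"dx": 0, "dy": 0, "dz": 1, "wx": 0, "wy": 0, "wz": 0}
    - {"dx": 0, "dy": 0, "dz": 0, "wx": 0, "wy": 0, "wz": 0}
    - {"dx": 0, "dy": 0, "dz": 0, "wx": 0, "wy": 0, "wz": 0}

```text
time_s: 25.5
eef_pos: [357.3, -55.0, 105.5]
ee_rot: [-0.0, 0.708, 0.707, -0.0]
force: [0.5, 0.4, 0.0]
grip_width: 0.001
grip_force: 0.0
```

Request:
step_arm:
  increments:
    - {"dx": 0, "dy": 0.5, "dz": 0, "wx": 0, "wy": 0, "wz": 0}
    - {"dx": 0, "dy": 0.5, "dz": 0, "wx": 0, "wy": 0, "wz": 0}
    - {"dx": 0, "dy": 0.5, "dz": 0, "wx": 0, "wy": 0, "wz": 0}
    - {"dx": 0, "dy": 0.5, "dz": 0, "wx": 0, "wy": 0, "wz": 0}
    - {"dx": 0, "dy": 0, "dz": 0, "wx": 0, "wy": 0, "wz": 0}

```text
time_s: 26.0
eef_pos: [408.6, -55.3, 106.4]
ee_rot: [0.001, 0.707, 0.707, 0.001]
force: [-0.6, -0.1, 0.1]
grip_width: -0.002
grip_force: 0.0
```

Request:
step_arm:
  increments:
    - {"dx": 0, "dy": 0.4, "dz": 0, "wx": 0, "wy": 0, "wz": 0}
    - {"dx": 0, "dy": 0.4, "dz": 0, "wx": 0, "wy": 0, "wz": 0}
    - {"dx": 0, "dy": 0.4, "dz": 0, "wx": 0, "wy": 0, "wz": 0}
    - {"dx": 0, "dy": 0, "dz": 0, "wx": 0, "wy": 0, "wz": 0}

```text
time_s: 26.4
eef_pos: [438.3, -55.2, 105.2]
ee_rot: [0.0, 0.708, 0.707, 0.0]
force: [-0.5, 0.5, 1.0]
grip_width: 0.001
grip_force: 0.0
```

Run:
```python
from h import *
c=shot("side")
p=np.array([440,-55,60.]);q=np.array(c["R"])@p+c["t"];u=int(c["fx"]*q[0]/q[2]+c["cx"]);v=int(c["fy"]*q[1]/q[2]+c["cy"])
cv2.imwrite("pics/lev.png",cv2.resize(c["frame"][max(0,v-60):v+60,max(0,u-70):u+70],None,fx=5,fy=5,interpolation=cv2.INTER_CUBIC))
go()
r=eyes.landmark_of("side","air_tip");print([(round(d["p"],2),np.round(world(c,d["point"]),0).tolist()) for d in r[:3]])
```

```text
t 26.45 pos [437.6 -55.1 105. ] yaw -0.07 zax [ 2.e-04 -1.e-04 -1.e+00] grip 0.1 0.0 F [0.3 0.3 0.1]
units dx,dy,dz [0. 0. 0.] wz None
[(0.63, [467.0, -53.0, 96.0]), (0.55, [617.0, -127.0, 103.0])]
```

View pics/lev.png

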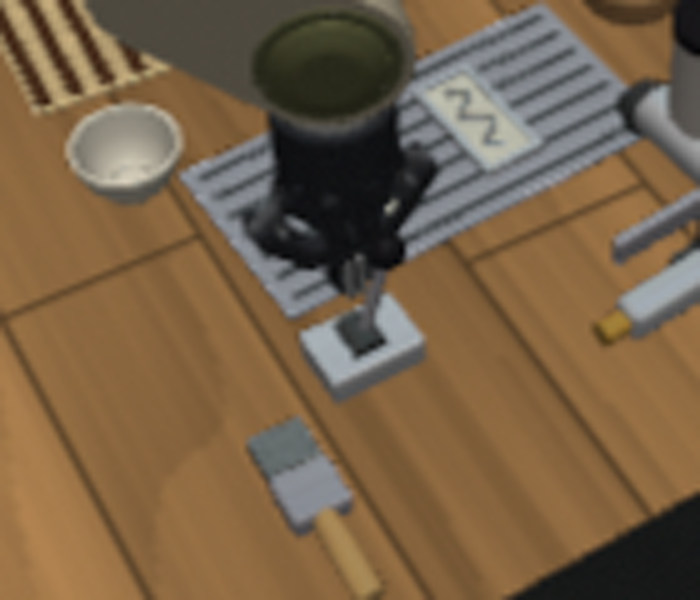

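The ball is being pushed over and the lever leans past vertical at crop pixel (375,290). A bit farther, until it stops.

Request:
step_arm:
  increments:
    - {"dx": 0, "dy": 0.25, "dz": 0, "wx": 0, "wy": 0, "wz": 0}
    - {"dx": 0, "dy": 0.25, "dz": 0, "wx": 0, "wy": 0, "wz": 0}
    - {"dx": 0, "dy": 0, "dz": 0, "wx": 0, "wy": 0, "wz": 0}

```text
time_s: 26.8
eef_pos: [450.4, -55.2, 105.1]
ee_rot: [0.0, 0.708, 0.707, 0.0]
force: [-0.3, 0.0, 0.6]
grip_width: -0.0
grip_force: 0.0
```

Request:
step_arm:
  increments:
    - {"dx": 0, "dy": 0.15, "dz": 0, "wx": 0, "wy": 0, "wz": 0}
    - {"dx": 0, "dy": 0, "dz": 0, "wx": 0, "wy": 0, "wz": 0}

```text
time_s: 27.0
eef_pos: [453.7, -55.1, 105.1]
ee_rot: [0.0, 0.708, 0.707, 0.0]
force: [0.0, -0.1, 0.2]
grip_width: -0.001
grip_force: 0.0
```

Run:
```python
from h import *
c=shot("side")
go()
r=eyes.landmark_of("side","air_tip");print([(round(d["p"],2),np.round(world(c,d["point"]),0).tolist()) for d in r[:3]])
```

```text
t 27.05 pos [453.5 -55.1 105.1] yaw -0.08 zax [ 3.e-04 -1.e-04 -1.e+00] grip 0.3 0.0 F [0.1 0.5 0. ]
units dx,dy,dz [0. 0. 0.] wz None
[(0.66, [481.0, -54.0, 90.0])]
```

Request:
step_arm:
  increments:
    - {"dx": 0, "dy": 0.1, "dz": 0, "wx": 0, "wy": 0, "wz": 0}
    - {"dx": 0, "dy": 0, "dz": 0, "wx": 0, "wy": 0, "wz": 0}

```text
time_s: 27.3
eef_pos: [455.3, -55.0, 104.9]
ee_rot: [-0.001, 0.708, 0.707, -0.001]
force: [-5.1, -0.8, 1.5]
grip_width: -0.003
grip_force: 2.3
```

Request:
step_arm:
  increments:
    - {"dx": 0, "dy": 0.08, "dz": 0, "wx": 0, "wy": 0, "wz": 0}
    - {"dx": 0, "dy": 0, "dz": 0, "wx": 0, "wy": 0, "wz": 0}

```text
time_s: 27.5
eef_pos: [455.9, -54.9, 104.7]
ee_rot: [-0.002, 0.707, 0.707, -0.002]
force: [-14.0, -1.2, 6.9]
grip_width: -0.001
grip_force: 7.0
```

Request:
step_arm:
  increments:
    - {"dx": 0, "dy": -0.5, "dz": 0, "wx": 0, "wy": 0, "wz": 0}
    - {"dx": 0, "dy": -0.3, "dz": -1, "wx": 0, "wy": 0, "wz": 0}
    - {"dx": 0, "dy": 0, "dz": -1, "wx": 0, "wy": 0, "wz": 0}
    - {"dx": 0, "dy": 0, "dz": -1, "wx": 0, "wy": 0, "wz": 1}
    - {"dx": 0, "dy": 0, "dz": -1, "wx": 0, "wy": 0, "wz": 1}

```text
time_s: 28.0
eef_pos: [438.0, -55.1, 206.3]
ee_rot: [0.0, 0.779, 0.627, 0.0]
force: [0.6, 0.1, -0.2]
grip_width: -0.001
grip_force: 0.0
```

Request:
step_arm:
  increments:
    - {"dx": 0, "dy": 0, "dz": -0.2, "wx": 0, "wy": 0, "wz": 1}
    - {"dx": 0, "dy": 0, "dz": 0, "wx": 0, "wy": 0, "wz": 1}
    - {"dx": 0, "dy": 0, "dz": 0, "wx": 0, "wy": 0, "wz": 1}
    - {"dx": 0, "dy": 0, "dz": 0, "wx": 0, "wy": 0, "wz": 1}
    - {"dx": 0, "dy": 0, "dz": 0, "wx": 0, "wy": 0, "wz": 1}
  fingers: 85.4

```text
time_s: 28.5
eef_pos: [438.1, -55.1, 210.2]
ee_rot: [0.0, 0.915, 0.404, 0.0]
force: [-0.2, -0.2, -0.0]
grip_width: 0.848
grip_force: 0.0
```

Request:
step_arm:
  increments:
    - {"dx": 0, "dy": 0, "dz": 0, "wx": 0, "wy": 0, "wz": 1}
    - {"dx": 0, "dy": 0, "dz": 0, "wx": 0, "wy": 0, "wz": 1}
    - {"dx": 0, "dy": 0, "dz": 0, "wx": 0, "wy": 0, "wz": 1}
    - {"dx": 0, "dy": 0, "dz": 0, "wx": 0, "wy": 0, "wz": 1}
    - {"dx": 0, "dy": 0, "dz": 0, "wx": 0, "wy": 0, "wz": 1}

```text
time_s: 29.0
eef_pos: [438.1, -55.1, 210.2]
ee_rot: [0.0, 0.988, 0.154, 0.0]
force: [-1.1, 0.5, -0.1]
grip_width: 0.999
grip_force: 0.0
```

Request:
step_arm:
  increments:
    - {"dx": 0, "dy": 0, "dz": 0, "wx": 0, "wy": 0, "wz": 1}
    - {"dx": 0, "dy": 0, "dz": 0, "wx": 0, "wy": 0, "wz": 1}

```text
time_s: 29.2
eef_pos: [438.1, -55.1, 210.2]
ee_rot: [0.0, 0.999, 0.049, 0.0]
force: [-0.3, -0.6, -0.2]
grip_width: 1.001
grip_force: 0.0
```

Run:
```python
from h import *
for cam in("side","top"):
    c=shot(cam)
    for l in("air_tip","handle_back","trigger_pad"):
        r=eyes.landmark_of(cam,l)
        print(cam,l,[(round(d["p"],2),np.round(world(c,d["point"]),0).tolist()) for d in r[:2] if d["p"]>.2])
    for l in ("handle_back","trigger_pad"):
        for d in eyes.cut_out(cam,l)[:1]: print(l,round(d["p"],2),maskpose(c,d["mask"],116))
go(619.5,-156.5,210,-84)
```

```text
side air_tip [(0.64, [485.0, -56.0, 89.0])]
side handle_back [(0.71, [619.0, -185.0, 108.0])]
side trigger_pad [(0.46, [616.0, -124.0, 104.0]), (0.33, [748.0, -328.0, -6.0])]
handle_back 0.56 [ 687.7 -104.6  324.3  153.3   54.3]
trigger_pad 0.56 [ 623.4 -134.    79.9   17.7    7.2]
top air_tip [(0.22, [375.0, 167.0, -3.0])]
top handle_back [(0.58, [623.0, -187.0, 106.0])]
top trigger_pad [(0.57, [616.0, -129.0, 105.0])]
handle_back 0.61 [ 659.8 -124.5  216.   152.9   62.8]
t 29.8 pos [437.9 -55.  210. ] yaw -84.06 zax [ 0.  0. -1.] grip 85.3 0.0 F [-0.2  0.2  0.1]
units dx,dy,dz [6.81 4.79 0.  ] wz -0.01
```

Request:
step_arm:
  increments:
    - {"dx": 1, "dy": 0.7, "dz": 0, "wx": 0, "wy": 0, "wz": 0}
    - {"dx": 1, "dy": 0.7, "dz": 0, "wx": 0, "wy": 0, "wz": 0}
    - {"dx": 1, "dy": 0.7, "dz": 0, "wx": 0, "wy": 0, "wz": 0}
    - {"dx": 1, "dy": 0.7, "dz": 0, "wx": 0, "wy": 0, "wz": 0}
    - {"dx": 1, "dy": 0.7, "dz": 0, "wx": 0, "wy": 0, "wz": 0}

```text
time_s: 30.3
eef_pos: [572.2, -129.8, 209.9]
ee_rot: [-0.0, 0.999, 0.052, -0.0]
force: [-0.3, -0.1, 0.2]
grip_width: 1.002
grip_force: 0.0
```

Request:
step_arm:
  increments:
    - {"dx": 0.9, "dy": 0.7, "dz": 0, "wx": 0, "wy": 0, "wz": 0}
    - {"dx": 0.9, "dy": 0.6, "dz": 0, "wx": 0, "wy": 0, "wz": 0}
    - {"dx": 0, "dy": 0, "dz": 1, "wx": 0, "wy": 0, "wz": 0}
    - {"dx": 0, "dy": 0, "dz": 0.8, "wx": 0, "wy": 0, "wz": 0}
    - {"dx": 0, "dy": 0, "dz": 0, "wx": 0, "wy": 0, "wz": 0}

```text
time_s: 30.8
eef_pos: [618.2, -156.5, 162.0]
ee_rot: [-0.001, 0.999, 0.052, -0.003]
force: [-0.0, 0.0, -0.0]
grip_width: 0.999
grip_force: 0.0
```

Run:
```python
from h import *
c=shot("side")
p=np.array([620,-157,110.]);q=np.array(c["R"])@p+c["t"];u=int(c["fx"]*q[0]/q[2]+c["cx"]);v=int(c["fy"]*q[1]/q[2]+c["cy"]);print(u,v)
cv2.imwrite("pics/gun.png",cv2.resize(c["frame"][max(0,v-60):v+60,max(0,u-70):u+70],None,fx=5,fy=5,interpolation=cv2.INTER_CUBIC))
go(619,-156,112,-84)
```

```text
295 183
t 30.85 pos [ 618.9 -156.8  164.2] yaw -84.08 zax [-0.0022  0.001  -1.    ] grip 85.6 0.0 F [-0.1 -0.8  0.4]
units dx,dy,dz [ 0.01 -0.03  2.09] wz -0.01
```

View pics/gun.png

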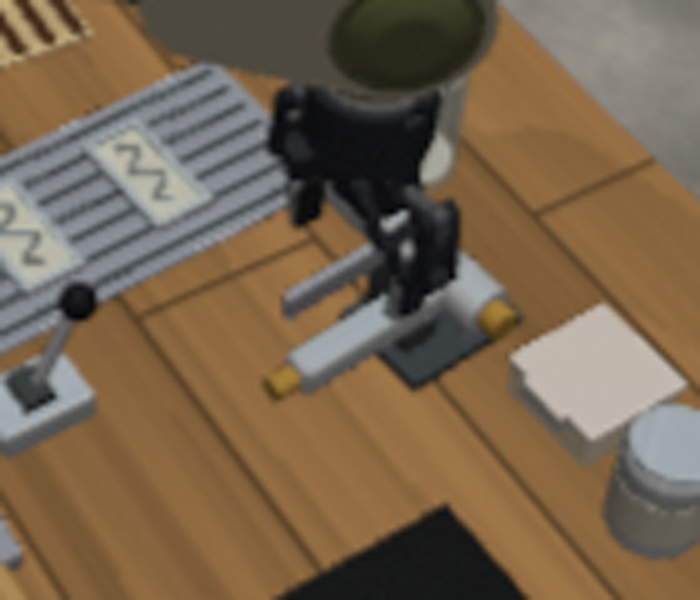

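The lever leans away (on). The fingers stand either side of the handle and trigger, at crop pixels (310,210) and (410,290). Lowering.

Request:
step_arm:
  increments:
    - {"dx": 0, "dy": 0, "dz": 0.6, "wx": 0, "wy": 0, "wz": 0}
    - {"dx": 0, "dy": 0, "dz": 0.6, "wx": 0, "wy": 0, "wz": 0}
    - {"dx": 0, "dy": 0, "dz": 0, "wx": 0, "wy": 0, "wz": 0}

```text
time_s: 31.15
eef_pos: [619.0, -156.7, 134.7]
ee_rot: [-0.0, 0.999, 0.052, -0.001]
force: [0.1, 0.2, 0.6]
grip_width: 1.001
grip_force: 0.0
```

Request:
step_arm:
  increments:
    - {"dx": 0, "dy": 0, "dz": 0.4, "wx": 0, "wy": 0, "wz": 0}
    - {"dx": 0, "dy": 0, "dz": 0.4, "wx": 0, "wy": 0, "wz": 0}
    - {"dx": 0, "dy": 0, "dz": 0.2, "wx": 0, "wy": 0, "wz": 0}
    - {"dx": 0, "dy": 0, "dz": 0, "wx": 0, "wy": 0, "wz": 0}

```text
time_s: 31.55
eef_pos: [619.0, -156.8, 109.3]
ee_rot: [-0.0, 0.999, 0.052, -0.001]
force: [-0.7, 0.6, -0.6]
grip_width: 0.999
grip_force: 0.0
```

Request:
step_arm:
  increments:
    - {"dx": 0, "dy": 0, "dz": 0, "wx": 0, "wy": 0, "wz": 0}
    - {"dx": 0, "dy": 0, "dz": 0, "wx": 0, "wy": 0, "wz": 0}
  fingers: 70
  squeeze: 30

```text
time_s: 31.75
eef_pos: [619.5, -157.0, 110.5]
ee_rot: [0.0, 0.999, 0.052, 0.0]
force: [0.5, 0.5, -0.1]
grip_width: 0.818
grip_force: 0.0
```

Request:
step_arm:
  increments:
    - {"dx": 0, "dy": 0.2, "dz": 0, "wx": 0, "wy": 0, "wz": 0}
    - {"dx": 0, "dy": 0.25, "dz": 0, "wx": 0, "wy": 0, "wz": 0}
    - {"dx": 0, "dy": 0, "dz": 0, "wx": 0, "wy": 0, "wz": 0}
    - {"dx": 0, "dy": 0, "dz": 0, "wx": 0, "wy": 0, "wz": 0}

```text
time_s: 32.15
eef_pos: [620.7, -167.7, 110.3]
ee_rot: [-0.001, 0.999, 0.051, 0.0]
force: [0.6, 6.3, 1.8]
grip_width: 0.819
grip_force: 2.9
```

Request:
step_arm:
  increments:
    - {"dx": 0, "dy": 0, "dz": 0, "wx": 0, "wy": 0, "wz": 0}
    - {"dx": 0, "dy": 0, "dz": 0, "wx": 0, "wy": 0, "wz": 0}
    - {"dx": 0, "dy": 0, "dz": 0, "wx": 0, "wy": 0, "wz": 0}
    - {"dx": 0, "dy": 0, "dz": 0, "wx": 0, "wy": 0, "wz": 0}
  fingers: 34

```text
time_s: 32.55
eef_pos: [620.7, -166.3, 110.9]
ee_rot: [-0.002, 0.999, 0.052, 0.0]
force: [-2.1, 12.0, 7.4]
grip_width: 0.481
grip_force: 28.0
```

Request:
step_arm:
  increments:
    - {"dx": 0, "dy": 0, "dz": 0, "wx": 0, "wy": 0, "wz": 0}
    - {"dx": 0, "dy": 0, "dz": 0, "wx": 0, "wy": 0, "wz": 0}
    - {"dx": 0, "dy": 0, "dz": 0, "wx": 0, "wy": 0, "wz": 0}
    - {"dx": 0, "dy": 0, "dz": 0, "wx": 0, "wy": 0, "wz": 0}
    - {"dx": 0, "dy": 0, "dz": 0, "wx": 0, "wy": 0, "wz": 0}
  squeeze: 45

```text
time_s: 33.05
eef_pos: [620.7, -166.4, 111.0]
ee_rot: [-0.002, 0.999, 0.052, 0.0]
force: [-2.1, 10.8, 8.6]
grip_width: 0.474
grip_force: 41.4
```

Request:
step_arm:
  increments:
    - {"dx": 0, "dy": 0, "dz": 0, "wx": 0, "wy": 0, "wz": 0}
    - {"dx": 0, "dy": 0, "dz": 0, "wx": 0, "wy": 0, "wz": 0}
    - {"dx": 0, "dy": 0, "dz": 0, "wx": 0, "wy": 0, "wz": 0}
    - {"dx": 0, "dy": 0, "dz": 0, "wx": 0, "wy": 0, "wz": 0}
    - {"dx": 0, "dy": 0, "dz": 0, "wx": 0, "wy": 0, "wz": 0}

```text
time_s: 33.55
eef_pos: [620.7, -166.4, 111.0]
ee_rot: [-0.002, 0.999, 0.052, 0.0]
force: [-2.8, 10.9, 8.3]
grip_width: 0.479
grip_force: 41.4
```

Run:
```python
from h import *
c=shot("side")
cv2.imwrite("pics/gun2.png",cv2.resize(c["frame"][123:243,225:365],None,fx=5,fy=5,interpolation=cv2.INTER_CUBIC))
go()
for cam in("side","top"):
    if cam=="top": c=shot(cam)
    for l in("handle_back","trigger_pad"):
        r=eyes.landmark_of(cam,l)
        print(cam,l,[(round(d["p"],2),np.round(world(c,d["point"]),0).tolist()) for d in r[:2] if d["p"]>.2])
```

```text
t 33.6 pos [ 620.7 -166.4  111. ] yaw -84.0 zax [ 2.e-04  3.e-03 -1.e+00] grip 40.3 41.4 F [-3.5 10.7  9. ]
units dx,dy,dz [0. 0. 0.] wz None
side handle_back []
side trigger_pad [(0.4, [621.0, -149.0, 101.0])]
top handle_back []
top trigger_pad []
```

View pics/gun2.png

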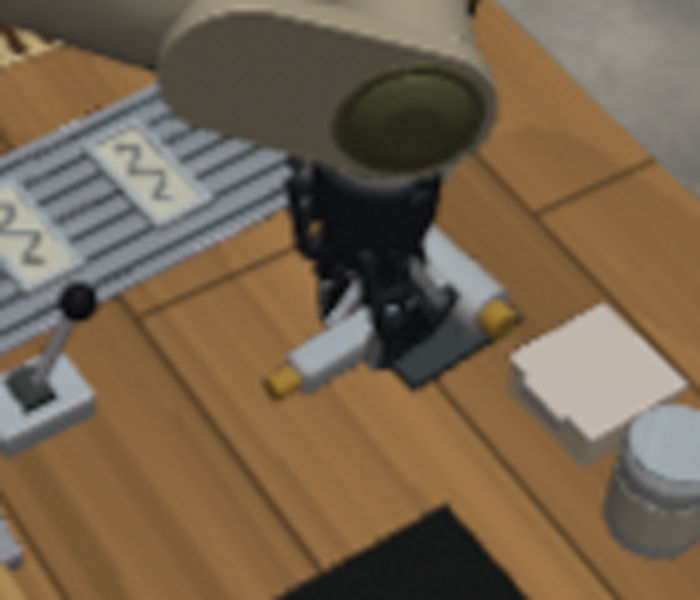

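The trigger lies against the handle: the pad moved about 22 mm (62 to 39), which is full travel. Hold a little longer, then let go.

Request:
step_arm:
  increments:
    - {"dx": 0, "dy": 0, "dz": 0, "wx": 0, "wy": 0, "wz": 0}
    - {"dx": 0, "dy": 0, "dz": 0, "wx": 0, "wy": 0, "wz": 0}
    - {"dx": 0, "dy": 0, "dz": 0, "wx": 0, "wy": 0, "wz": 0}
    - {"dx": 0, "dy": 0, "dz": 0, "wx": 0, "wy": 0, "wz": 0}

```text
time_s: 34.25
eef_pos: [620.7, -166.5, 111.0]
ee_rot: [-0.002, 0.999, 0.052, 0.0]
force: [-2.5, 10.6, 7.9]
grip_width: 0.472
grip_force: 41.4
```

Request:
step_arm:
  increments:
    - {"dx": 0, "dy": 0, "dz": 0, "wx": 0, "wy": 0, "wz": 0}
    - {"dx": 0, "dy": 0, "dz": 0, "wx": 0, "wy": 0, "wz": 0}
    - {"dx": 0, "dy": -0.2, "dz": 0, "wx": 0, "wy": 0, "wz": 0}
    - {"dx": 0, "dy": -0.25, "dz": 0, "wx": 0, "wy": 0, "wz": 0}
    - {"dx": 0, "dy": 0, "dz": 0, "wx": 0, "wy": 0, "wz": 0}
  fingers: 72

```text
time_s: 34.75
eef_pos: [619.7, -156.6, 110.6]
ee_rot: [0.001, 0.999, 0.052, 0.001]
force: [-0.6, -0.9, -0.3]
grip_width: 0.844
grip_force: 0.0
```

Request:
step_arm:
  increments:
    - {"dx": 0, "dy": 0, "dz": 0, "wx": 0, "wy": 0, "wz": 0}
    - {"dx": 0, "dy": 0, "dz": 0, "wx": 0, "wy": 0, "wz": 0}
    - {"dx": 0, "dy": 0, "dz": -0.5, "wx": 0, "wy": 0, "wz": 0}
    - {"dx": 0, "dy": 0, "dz": -1, "wx": 0, "wy": 0, "wz": 0}
    - {"dx": 0, "dy": 0, "dz": -1, "wx": 0, "wy": 0, "wz": 0}
  fingers: 85.4

```text
time_s: 35.25
eef_pos: [619.3, -157.1, 174.2]
ee_rot: [0.0, 0.999, 0.051, 0.0]
force: [0.7, 0.9, 0.6]
grip_width: 1.003
grip_force: 0.0
```

Run:
```python
from h import *
panels("top");panels("side")
c=shot("side")
for l in("handle_back","trigger_pad","air_tip"):
        r=eyes.landmark_of("side",l)
        print(l,[(round(d["p"],2),np.round(world(c,d["point"]),0).tolist()) for d in r[:2] if d["p"]>.2])
go(505,85,210,3.8)
```

```text
top 0.96 [ 201.8 -293.7  101.5   51.8  -70.8]
top 0.85 [ 229.  -432.9  100.7   51.     2.4]
top 0.83 [505.9  88.6  96.2  51.2 -86.4]
top 0.68 [ 634.9 -525.7   95.5   49.5   61. ]
top 0.58 [616.1  92.3 100.4  54.9 -85.9]
side 0.84 [ 629.1 -529.6   98.7   51.9   59.8]
side 0.83 [ 197.3 -297.6  102.9   52.9  -70.9]
side 0.82 [611.5  89.1 103.9  55.2 -84.7]
side 0.74 [ 224.8 -437.4  101.9   52.3    4.8]
side 0.69 [501.2  87.3 104.3  51.2 -85. ]
side 0.32 [ 359.9 -152.6  145.8   40.7  -89.9]
handle_back [(0.73, [567.0, 91.0, -0.0]), (0.71, [623.0, -186.0, 105.0])]
trigger_pad []
air_tip [(0.46, [481.0, -55.0, 91.0])]
t 35.65 pos [ 619.  -156.8  171.6] yaw -84.09 zax [-1.6e-03  7.0e-04 -1.0e+00] grip 85.4 0.0 F [ 0.3 -0.3 -0.1]
units dx,dy,dz [ -3.54 -10.09  -1.52] wz -14.65
```

Request:
step_arm:
  increments:
    - {"dx": -0.5, "dy": 0, "dz": -0.8, "wx": 0, "wy": 0, "wz": 0}
    - {"dx": -1, "dy": 0, "dz": -0.7, "wx": 0, "wy": 0, "wz": 0}
    - {"dx": -1, "dy": 0, "dz": 0, "wx": 0, "wy": 0, "wz": 0}
    - {"dx": -1, "dy": 0, "dz": 0, "wx": 0, "wy": 0, "wz": -0.8}
    - {"dx": -0.5, "dy": 0, "dz": 0, "wx": 0, "wy": 0, "wz": -0.9}
  fingers: 64

```text
time_s: 36.15
eef_pos: [518.4, -168.1, 209.7]
ee_rot: [-0.0, 0.99, 0.142, -0.001]
force: [0.2, 0.1, 0.4]
grip_width: 0.75
grip_force: 0.0
```

Request:
step_arm:
  increments:
    - {"dx": 0, "dy": 0, "dz": 0, "wx": 0, "wy": 0, "wz": -1}
    - {"dx": 0, "dy": 0, "dz": 0, "wx": 0, "wy": 0, "wz": -1}
    - {"dx": 0, "dy": 0, "dz": 0, "wx": 0, "wy": 0, "wz": -1}
    - {"dx": 0, "dy": 0, "dz": 0, "wx": 0, "wy": 0, "wz": -1}
    - {"dx": 0, "dy": 0, "dz": 0, "wx": 0, "wy": 0, "wz": -1}

```text
time_s: 36.65
eef_pos: [519.8, -168.2, 209.5]
ee_rot: [-0.0, 0.919, 0.394, -0.0]
force: [0.3, 0.0, -0.8]
grip_width: 0.75
grip_force: 0.0
```

Request:
step_arm:
  increments:
    - {"dx": 0, "dy": 0, "dz": 0, "wx": 0, "wy": 0, "wz": -1}
    - {"dx": 0, "dy": 0, "dz": 0, "wx": 0, "wy": 0, "wz": -1}
    - {"dx": 0, "dy": 0, "dz": 0, "wx": 0, "wy": 0, "wz": -1}
    - {"dx": 0, "dy": 0, "dz": 0, "wx": 0, "wy": 0, "wz": -1}
    - {"dx": 0, "dy": 0, "dz": 0, "wx": 0, "wy": 0, "wz": -1}

```text
time_s: 37.15
eef_pos: [519.8, -168.2, 209.5]
ee_rot: [-0.0, 0.786, 0.618, -0.0]
force: [-0.3, -0.6, -0.6]
grip_width: 0.75
grip_force: 0.0
```

Request:
step_arm:
  increments:
    - {"dx": 0.5, "dy": 0, "dz": 0, "wx": 0, "wy": 0, "wz": -1}
    - {"dx": 1, "dy": 0, "dz": 0, "wx": 0, "wy": 0, "wz": -1}
    - {"dx": 1, "dy": 0, "dz": 0, "wx": 0, "wy": 0, "wz": -0.9}
    - {"dx": 1, "dy": 0, "dz": 0, "wx": 0, "wy": 0, "wz": 0}
    - {"dx": 1, "dy": 0, "dz": 0, "wx": 0, "wy": 0, "wz": 0}

```text
time_s: 37.65
eef_pos: [523.9, -55.5, 209.5]
ee_rot: [-0.0, 0.685, 0.728, -0.0]
force: [-0.6, 0.1, 0.5]
grip_width: 0.746
grip_force: 0.0
```

Run:
```python
from h import *
go(505,85.5,210,3.8)
```

```text
t 37.65 pos [523.9 -55.5 209.5] yaw 3.51 zax [-1.e-03  3.e-04 -1.e+00] grip 63.7 0.0 F [-0.6  0.1  0.5]
units dx,dy,dz [ 5.67 -0.41 -0.02] wz -0.05
```

Request:
step_arm:
  increments:
    - {"dx": 1, "dy": -0.1, "dz": 0, "wx": 0, "wy": 0, "wz": 0}
    - {"dx": 1, "dy": -0.1, "dz": 0, "wx": 0, "wy": 0, "wz": 0}
    - {"dx": 1, "dy": -0.1, "dz": 0, "wx": 0, "wy": 0, "wz": -0.05}
    - {"dx": 1, "dy": -0.1, "dz": 0, "wx": 0, "wy": 0, "wz": 0}
    - {"dx": 1, "dy": 0, "dz": 0, "wx": 0, "wy": 0, "wz": 0}

```text
time_s: 38.15
eef_pos: [505.7, 68.7, 209.6]
ee_rot: [-0.0, 0.683, 0.73, -0.0]
force: [0.5, 0.4, -0.4]
grip_width: 0.747
grip_force: 0.0
```

Request:
step_arm:
  increments:
    - {"dx": 0.65, "dy": 0, "dz": 1, "wx": 0, "wy": 0, "wz": 0}
    - {"dx": 0, "dy": 0, "dz": 1, "wx": 0, "wy": 0, "wz": 0}
    - {"dx": 0, "dy": 0, "dz": 1, "wx": 0, "wy": 0, "wz": 0}
    - {"dx": 0, "dy": 0, "dz": 1, "wx": 0, "wy": 0, "wz": 0}
    - {"dx": 0, "dy": 0, "dz": 1, "wx": 0, "wy": 0, "wz": 0}

```text
time_s: 38.65
eef_pos: [504.9, 84.0, 83.7]
ee_rot: [-0.0, 0.683, 0.73, -0.0]
force: [-0.3, -0.0, -0.6]
grip_width: 0.751
grip_force: 0.0
```

Run:
```python
from h import *
panels("side");panels("top")
go(505,85,35,3.8)
```

```text
side 0.83 [ 225.6 -436.6  100.3   50.9    4.8]
side 0.75 [ 629.3 -531.3  102.9   54.7   61.6]
side 0.69 [ 773.3 -227.3  104.2   99.9    3.2]
side 0.61 [503.6  83.7 108.2  60.3 -86.2]
side 0.61 [610.4  91.7 102.9  50.8 -84.4]
side 0.55 [ 197.5 -296.9  100.    52.9  -71.6]
top 0.95 [ 635.4 -524.7  101.4   52.4   61. ]
top 0.69 [ 229.5 -433.5   99.9   52.6    4.5]
top 0.54 [ 5.078e+02  5.400e+01  5.100e+01  3.550e+01 -1.000e-01]
top 0.49 [630.9  74.6  88.9  42.5  61.9]
t 38.85 pos [505.3  83.9  85.3] yaw 3.82 zax [-5.e-04  0.e+00 -1.e+00] grip 63.5 0.0 F [-0.1 -0.   0.1]
units dx,dy,dz [ 0.04 -0.01  2.01] wz 0.0
```

Request:
step_arm:
  increments:
    - {"dx": 0, "dy": 0, "dz": 1, "wx": 0, "wy": 0, "wz": 0}
    - {"dx": 0, "dy": 0, "dz": 0.8, "wx": 0, "wy": 0, "wz": 0}
    - {"dx": 0, "dy": 0, "dz": 0.2, "wx": 0, "wy": 0, "wz": 0}
    - {"dx": 0, "dy": 0, "dz": 0, "wx": 0, "wy": 0, "wz": 0}
    - {"dx": 0, "dy": 0, "dz": 0, "wx": 0, "wy": 0, "wz": 0}

```text
time_s: 39.35
eef_pos: [506.0, 83.9, 36.4]
ee_rot: [0.001, 0.683, 0.73, 0.001]
force: [0.4, 0.5, 1.0]
grip_width: 0.749
grip_force: 0.0
```

Request:
step_arm:
  increments:
    - {"dx": 0, "dy": 0, "dz": 0.3, "wx": 0, "wy": 0, "wz": 0}
    - {"dx": 0, "dy": 0, "dz": 0, "wx": 0, "wy": 0, "wz": 0}
    - {"dx": 0, "dy": 0, "dz": 0, "wx": 0, "wy": 0, "wz": 0}

```text
time_s: 39.65
eef_pos: [505.2, 83.9, 27.6]
ee_rot: [0.0, 0.683, 0.73, 0.0]
force: [-0.2, 0.0, 0.3]
grip_width: 0.748
grip_force: 0.0
```

Request:
step_arm:
  increments:
    - {"dx": 0, "dy": 0, "dz": 0, "wx": 0, "wy": 0, "wz": 0}
    - {"dx": 0, "dy": 0, "dz": 0, "wx": 0, "wy": 0, "wz": 0}
    - {"dx": 0, "dy": 0, "dz": 0, "wx": 0, "wy": 0, "wz": 0}
    - {"dx": 0, "dy": 0, "dz": 0, "wx": 0, "wy": 0, "wz": 0}
    - {"dx": 0, "dy": 0, "dz": 0, "wx": 0, "wy": 0, "wz": 0}
  fingers: 40
  squeeze: 40

```text
time_s: 40.15
eef_pos: [505.3, 83.9, 28.1]
ee_rot: [0.0, 0.683, 0.73, 0.0]
force: [-1.8, -0.4, 5.6]
grip_width: 0.564
grip_force: 41.3
```

Request:
step_arm:
  increments:
    - {"dx": 0, "dy": 0, "dz": -0.3, "wx": 0, "wy": 0, "wz": 0}
    - {"dx": 0, "dy": 0, "dz": -0.7, "wx": 0, "wy": 0, "wz": 0}
    - {"dx": 0, "dy": 0, "dz": -1, "wx": 0, "wy": 0, "wz": 0}
    - {"dx": 0, "dy": 0, "dz": -1, "wx": 0, "wy": 0, "wz": 0}
    - {"dx": 0, "dy": 0, "dz": -1, "wx": 0, "wy": 0, "wz": 0}

```text
time_s: 40.65
eef_pos: [505.0, 83.9, 128.9]
ee_rot: [0.0, 0.683, 0.73, 0.0]
force: [-0.0, -0.7, -0.7]
grip_width: 0.565
grip_force: 41.8
```

Run:
```python
from h import *
go(445,340,128,-2)
```

```text
t 40.65 pos [505.   83.9 128.9] yaw 3.82 zax [ 1.e-04 -0.e+00 -1.e+00] grip 48.3 41.8 F [-0.  -0.7 -0.7]
units dx,dy,dz [10.38 -1.71  0.04] wz 0.97
```

Request:
step_arm:
  increments:
    - {"dx": 1, "dy": -0.2, "dz": 0, "wx": 0, "wy": 0, "wz": 0}
    - {"dx": 1, "dy": -0.2, "dz": 0, "wx": 0, "wy": 0, "wz": 0}
    - {"dx": 1, "dy": -0.2, "dz": 0, "wx": 0, "wy": 0, "wz": 0}
    - {"dx": 1, "dy": -0.2, "dz": 0, "wx": 0, "wy": 0, "wz": 0}
    - {"dx": 1, "dy": -0.2, "dz": 0, "wx": 0, "wy": 0, "wz": 0}

```text
time_s: 41.15
eef_pos: [471.5, 207.9, 128.0]
ee_rot: [0.0, 0.683, 0.73, 0.0]
force: [0.2, 0.3, -1.1]
grip_width: 0.569
grip_force: 41.8
```

Request:
step_arm:
  increments:
    - {"dx": 1, "dy": -0.2, "dz": 0, "wx": 0, "wy": 0, "wz": 0}
    - {"dx": 1, "dy": -0.2, "dz": 0, "wx": 0, "wy": 0, "wz": 0}
    - {"dx": 1, "dy": -0.2, "dz": 0, "wx": 0, "wy": 0, "wz": 0}
    - {"dx": 1, "dy": -0.1, "dz": 0, "wx": 0, "wy": 0, "wz": 0}
    - {"dx": 1, "dy": 0, "dz": 0, "wx": 0, "wy": 0, "wz": 0.5}

```text
time_s: 41.65
eef_pos: [445.6, 331.5, 128.0]
ee_rot: [0.0, 0.702, 0.712, -0.0]
force: [0.2, -0.6, -1.0]
grip_width: 0.566
grip_force: 41.8
```

Request:
step_arm:
  increments:
    - {"dx": 0.4, "dy": 0, "dz": 0.7, "wx": 0, "wy": 0, "wz": 0.47}
    - {"dx": 0, "dy": 0, "dz": 1, "wx": 0, "wy": 0, "wz": 0}
    - {"dx": 0, "dy": 0, "dz": 1, "wx": 0, "wy": 0, "wz": 0}
    - {"dx": 0, "dy": 0, "dz": 0.7, "wx": 0, "wy": 0, "wz": 0}
    - {"dx": 0, "dy": 0, "dz": 0.2, "wx": 0, "wy": 0, "wz": 0}

```text
time_s: 42.15
eef_pos: [445.2, 340.1, 36.1]
ee_rot: [-0.001, 0.719, 0.695, -0.001]
force: [-0.2, 0.5, -1.0]
grip_width: 0.569
grip_force: 41.8
```

Request:
step_arm:
  increments:
    - {"dx": 0, "dy": 0, "dz": 0, "wx": 0, "wy": 0, "wz": 0}
    - {"dx": 0, "dy": 0, "dz": 0, "wx": 0, "wy": 0, "wz": 0}
    - {"dx": 0, "dy": 0, "dz": 0, "wx": 0, "wy": 0, "wz": 0}

```text
time_s: 42.45
eef_pos: [446.5, 340.7, 38.7]
ee_rot: [0.0, 0.719, 0.695, 0.001]
force: [-0.6, 0.6, -1.0]
grip_width: 0.568
grip_force: 41.8
```

Run:
```python
from h import *
go(445,340,28,-2)
```

```text
t 42.45 pos [446.5 340.7  38.7] yaw -2.01 zax [ 1.7e-03  8.0e-04 -1.0e+00] grip 48.5 41.8 F [-0.6  0.6 -1. ]
units dx,dy,dz [-0.03 -0.06  0.43] wz -0.0
```

Request:
step_arm:
  increments:
    - {"dx": 0, "dy": 0, "dz": 0.2, "wx": 0, "wy": 0, "wz": 0}
    - {"dx": 0, "dy": 0, "dz": 0.15, "wx": 0, "wy": 0, "wz": 0}
    - {"dx": 0, "dy": 0, "dz": 0, "wx": 0, "wy": 0, "wz": 0}
    - {"dx": 0, "dy": 0, "dz": 0, "wx": 0, "wy": 0, "wz": 0}

```text
time_s: 42.85
eef_pos: [445.9, 340.5, 28.7]
ee_rot: [-0.0, 0.719, 0.695, -0.0]
force: [0.0, -0.2, -0.8]
grip_width: 0.563
grip_force: 41.8
```

Request:
step_arm:
  increments:
    - {"dx": 0, "dy": 0, "dz": 0.04, "wx": 0, "wy": 0, "wz": 0}
    - {"dx": 0, "dy": 0, "dz": 0, "wx": 0, "wy": 0, "wz": 0}

```text
time_s: 43.05
eef_pos: [446.1, 340.5, 28.1]
ee_rot: [0.0, 0.719, 0.695, 0.0]
force: [-0.5, 0.2, 2.7]
grip_width: 0.567
grip_force: 42.2
```

Request:
step_arm:
  increments:
    - {"dx": 0, "dy": 0, "dz": 0.02, "wx": 0, "wy": 0, "wz": 0}
    - {"dx": 0, "dy": 0, "dz": 0, "wx": 0, "wy": 0, "wz": 0}

```text
time_s: 43.25
eef_pos: [446.1, 340.6, 28.1]
ee_rot: [0.0, 0.719, 0.695, 0.0]
force: [-2.7, -2.0, 9.5]
grip_width: 0.569
grip_force: 42.7
```

Request:
step_arm:
  increments:
    - {"dx": 0, "dy": 0, "dz": 0, "wx": 0, "wy": 0, "wz": 0}
    - {"dx": 0, "dy": 0, "dz": 0, "wx": 0, "wy": 0, "wz": 0}
    - {"dx": 0, "dy": 0, "dz": 0, "wx": 0, "wy": 0, "wz": 0}
    - {"dx": 0, "dy": 0, "dz": -0.2, "wx": 0, "wy": 0, "wz": 0}
    - {"dx": 0, "dy": 0, "dz": -0.8, "wx": 0, "wy": 0, "wz": 0}
  fingers: 64

```text
time_s: 43.75
eef_pos: [445.1, 340.0, 51.2]
ee_rot: [-0.001, 0.719, 0.695, -0.002]
force: [-0.1, -0.1, 0.6]
grip_width: 0.745
grip_force: 0.0
```

Request:
step_arm:
  increments:
    - {"dx": 0, "dy": 0, "dz": -1, "wx": 0, "wy": 0, "wz": 0}
    - {"dx": 0, "dy": 0, "dz": -1, "wx": 0, "wy": 0, "wz": 0}
    - {"dx": 0, "dy": 0, "dz": -1, "wx": 0, "wy": 0, "wz": 0}
    - {"dx": -1, "dy": 0.7, "dz": 0, "wx": 0, "wy": 0, "wz": 0}
    - {"dx": -1, "dy": 0.7, "dz": 0, "wx": 0, "wy": 0, "wz": 0}

```text
time_s: 44.25
eef_pos: [479.7, 289.2, 128.5]
ee_rot: [0.0, 0.719, 0.695, 0.001]
force: [0.2, 1.4, 0.1]
grip_width: 0.753
grip_force: 0.0
```

Request:
step_arm:
  increments:
    - {"dx": -1, "dy": 0.7, "dz": 0, "wx": 0, "wy": 0, "wz": 0}
    - {"dx": -1, "dy": 0.7, "dz": 0, "wx": 0, "wy": 0, "wz": 0}
    - {"dx": -1, "dy": 0.7, "dz": 0, "wx": 0, "wy": 0, "wz": 0}
    - {"dx": -1, "dy": 0.7, "dz": 0, "wx": 0, "wy": 0, "wz": 0}
    - {"dx": -1, "dy": 0.7, "dz": 0, "wx": 0, "wy": 0, "wz": -0.97}

```text
time_s: 44.75
eef_pos: [562.9, 160.2, 127.7]
ee_rot: [0.0, 0.683, 0.731, 0.0]
force: [0.8, 0.1, 0.7]
grip_width: 0.756
grip_force: 0.0
```

Run:
```python
from h import *
panels("top");panels("side")
go(614,92,128,3.8)
```

```text
top 0.8 [ 229.8 -431.8  102.3   53.3    3. ]
top 0.77 [ 200.3 -293.7  102.7   53.8  -71. ]
top 0.7 [616.9  91.4 102.6  54.1 -84.4]
top 0.69 [ 634.7 -524.6   98.8   51.7   59.5]
top 0.38 [456.5 -55.   94.8  47.2  -0.7]
side 0.85 [ 197.5 -296.7  100.4   50.8  -72.1]
side 0.8 [426.4 361.2 113.6  54.7  88. ]
side 0.61 [611.   93.  104.2  50.9 -83.4]
side 0.58 [ 225.6 -436.7  102.4   56.3    5.5]
side 0.55 [ 629.8 -528.4   95.9   50.8   60. ]
t 44.95 pos [562.3 161.1 127.4] yaw 3.7 zax [-2.e-04  2.e-04 -1.e+00] grip 64.0 0.0 F [ 0.5 -0.1  0.1]
units dx,dy,dz [-2.89  1.89 -0.03] wz -0.02
```

Request:
step_arm:
  increments:
    - {"dx": -1, "dy": 0.6, "dz": 0, "wx": 0, "wy": 0, "wz": 0}
    - {"dx": -1, "dy": 0.6, "dz": 0, "wx": 0, "wy": 0, "wz": 0}
    - {"dx": -0.9, "dy": 0.7, "dz": 0, "wx": 0, "wy": 0, "wz": 0}
    - {"dx": 0, "dy": 0, "dz": 1, "wx": 0, "wy": 0, "wz": 0}
    - {"dx": 0, "dy": 0, "dz": 1, "wx": 0, "wy": 0, "wz": 0}

```text
time_s: 45.45
eef_pos: [614.7, 92.7, 77.1]
ee_rot: [0.0, 0.683, 0.73, 0.001]
force: [-0.5, 0.1, -0.6]
grip_width: 0.75
grip_force: 0.0
```

Request:
step_arm:
  increments:
    - {"dx": 0, "dy": 0, "dz": 1, "wx": 0, "wy": 0, "wz": 0}
    - {"dx": 0, "dy": 0, "dz": 0.4, "wx": 0, "wy": 0, "wz": 0}
    - {"dx": 0, "dy": 0, "dz": 0.2, "wx": 0, "wy": 0, "wz": 0}
    - {"dx": 0, "dy": 0, "dz": 0, "wx": 0, "wy": 0, "wz": 0}
    - {"dx": 0, "dy": 0, "dz": 0, "wx": 0, "wy": 0, "wz": 0}

```text
time_s: 45.95
eef_pos: [615.1, 92.4, 38.5]
ee_rot: [0.001, 0.683, 0.73, 0.001]
force: [0.7, 1.2, 0.0]
grip_width: 0.746
grip_force: 0.0
```

Run:
```python
from h import *
panels("side")
c=shot("side")
p=np.array([490,280,10.]);q=np.array(c["R"])@p+c["t"];u=int(c["fx"]*q[0]/q[2]+c["cx"]);v=int(c["fy"]*q[1]/q[2]+c["cy"]);print(u,v)
cv2.imwrite("pics/rack.png",cv2.resize(c["frame"][max(0,v-70):v+70,max(0,u-100):u+100],None,fx=4,fy=4,interpolation=cv2.INTER_CUBIC))
go(614,92,27.7,3.8)
```

```text
side 0.95 [ 225.4 -436.3   99.6   52.2    5.5]
side 0.68 [ 628.6 -529.3   99.6   54.5   60.9]
side 0.6 [ 198.4 -296.3  101.1   52.3  -70.8]
side 0.56 [427.2 362.4 103.   48.2  88.8]
202 138
t 46.1 pos [615.   92.2  38.2] yaw 3.81 zax [ 1.5e-03 -1.0e-04 -1.0e+00] grip 64.1 0.0 F [-0.3  0.1 -0.1]
units dx,dy,dz [-0.   -0.04  0.42] wz 0.0
```

View pics/rack.png

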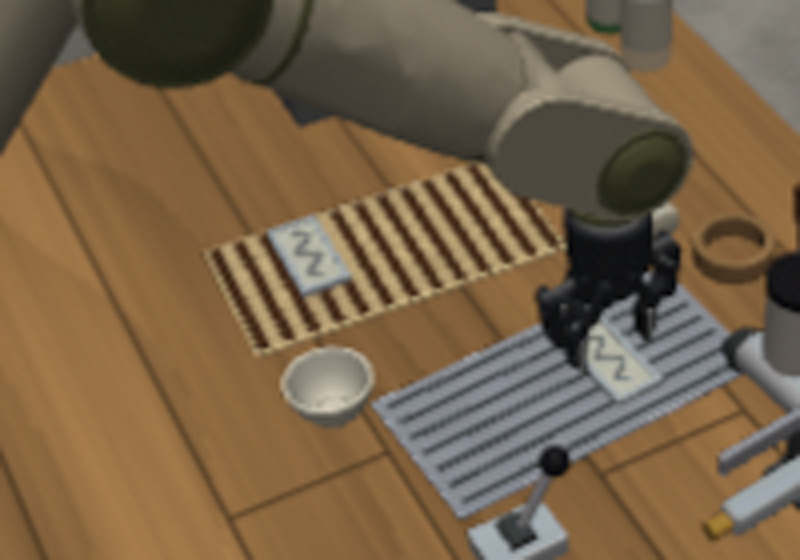

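The picture shows the first panel on the board, crop (308,253), nudged about 2–3 cm from where I set it but still flat. The fingers straddle the second panel on the grate at (610,360). I'll grasp this one now.

Request:
step_arm:
  increments:
    - {"dx": 0, "dy": 0, "dz": 0.2, "wx": 0, "wy": 0, "wz": 0}
    - {"dx": 0, "dy": 0, "dz": 0.2, "wx": 0, "wy": 0, "wz": 0}
    - {"dx": 0, "dy": 0, "dz": 0, "wx": 0, "wy": 0, "wz": 0}
    - {"dx": 0, "dy": 0, "dz": 0, "wx": 0, "wy": 0, "wz": 0}

```text
time_s: 46.5
eef_pos: [614.5, 92.1, 27.0]
ee_rot: [-0.0, 0.683, 0.73, -0.0]
force: [0.5, -0.9, 0.5]
grip_width: 0.747
grip_force: 0.0
```

Request:
step_arm:
  increments:
    - {"dx": 0, "dy": 0, "dz": 0, "wx": 0, "wy": 0, "wz": 0}
    - {"dx": 0, "dy": 0, "dz": 0, "wx": 0, "wy": 0, "wz": 0}
    - {"dx": 0, "dy": 0, "dz": 0, "wx": 0, "wy": 0, "wz": 0}
    - {"dx": 0, "dy": 0, "dz": 0, "wx": 0, "wy": 0, "wz": 0}
    - {"dx": 0, "dy": 0, "dz": 0, "wx": 0, "wy": 0, "wz": 0}
  fingers: 40
  squeeze: 40

```text
time_s: 47.0
eef_pos: [614.8, 92.1, 27.8]
ee_rot: [0.0, 0.683, 0.73, 0.0]
force: [-1.0, -0.2, 6.3]
grip_width: 0.566
grip_force: 41.8
```

Request:
step_arm:
  increments:
    - {"dx": 0, "dy": 0, "dz": -0.3, "wx": 0, "wy": 0, "wz": 0}
    - {"dx": 0, "dy": 0, "dz": -0.7, "wx": 0, "wy": 0, "wz": 0}
    - {"dx": 0, "dy": 0, "dz": -1, "wx": 0, "wy": 0, "wz": 0}
    - {"dx": 0, "dy": 0, "dz": -1, "wx": 0, "wy": 0, "wz": 0}
    - {"dx": 0, "dy": 0, "dz": -1, "wx": 0, "wy": 0, "wz": 0}

```text
time_s: 47.5
eef_pos: [614.2, 92.2, 128.2]
ee_rot: [-0.0, 0.683, 0.73, -0.0]
force: [0.7, 0.5, -1.4]
grip_width: 0.569
grip_force: 41.4
```

Run:
```python
from h import *
go(560,335,128,-2)
```

```text
t 47.5 pos [614.2  92.2 128.2] yaw 3.82 zax [-8.e-04  0.e+00 -1.e+00] grip 48.6 41.4 F [ 0.7  0.5 -1.4]
units dx,dy,dz [ 9.84 -1.52  0.01] wz 0.97
```

Request:
step_arm:
  increments:
    - {"dx": 1, "dy": -0.2, "dz": 0, "wx": 0, "wy": 0, "wz": 0}
    - {"dx": 1, "dy": -0.2, "dz": 0, "wx": 0, "wy": 0, "wz": 0}
    - {"dx": 1, "dy": -0.2, "dz": 0, "wx": 0, "wy": 0, "wz": 0}
    - {"dx": 1, "dy": -0.2, "dz": 0, "wx": 0, "wy": 0, "wz": 0}
    - {"dx": 1, "dy": -0.2, "dz": 0, "wx": 0, "wy": 0, "wz": 0}

```text
time_s: 48.0
eef_pos: [580.7, 216.1, 127.3]
ee_rot: [-0.0, 0.683, 0.73, -0.0]
force: [0.6, 0.2, -0.6]
grip_width: 0.569
grip_force: 41.4
```

Request:
step_arm:
  increments:
    - {"dx": 1, "dy": -0.2, "dz": 0, "wx": 0, "wy": 0, "wz": 0}
    - {"dx": 1, "dy": -0.2, "dz": 0, "wx": 0, "wy": 0, "wz": 0}
    - {"dx": 1, "dy": -0.1, "dz": 0, "wx": 0, "wy": 0, "wz": 0}
    - {"dx": 1, "dy": 0, "dz": 0, "wx": 0, "wy": 0, "wz": 0}
    - {"dx": 0.8, "dy": 0, "dz": 0, "wx": 0, "wy": 0, "wz": 0.5}

```text
time_s: 48.5
eef_pos: [560.2, 335.4, 127.3]
ee_rot: [-0.0, 0.702, 0.712, -0.0]
force: [0.1, 0.1, -1.1]
grip_width: 0.567
grip_force: 41.4
```

Request:
step_arm:
  increments:
    - {"dx": 0, "dy": 0, "dz": 0.7, "wx": 0, "wy": 0, "wz": 0.47}
    - {"dx": 0, "dy": 0, "dz": 1, "wx": 0, "wy": 0, "wz": 0}
    - {"dx": 0, "dy": 0, "dz": 1, "wx": 0, "wy": 0, "wz": 0}
    - {"dx": 0, "dy": 0, "dz": 0.7, "wx": 0, "wy": 0, "wz": 0}
    - {"dx": 0, "dy": 0, "dz": 0.2, "wx": 0, "wy": 0, "wz": 0}

```text
time_s: 49.0
eef_pos: [559.7, 333.7, 35.1]
ee_rot: [-0.001, 0.719, 0.695, -0.002]
force: [0.0, -0.1, -0.3]
grip_width: 0.567
grip_force: 41.4
```

Request:
step_arm:
  increments:
    - {"dx": 0, "dy": 0, "dz": 0, "wx": 0, "wy": 0, "wz": 0}
    - {"dx": 0, "dy": 0, "dz": 0, "wx": 0, "wy": 0, "wz": 0}
    - {"dx": 0, "dy": 0, "dz": 0, "wx": 0, "wy": 0, "wz": 0}

```text
time_s: 49.3
eef_pos: [561.4, 334.3, 38.5]
ee_rot: [0.0, 0.719, 0.695, 0.001]
force: [-0.3, 1.0, -1.4]
grip_width: 0.569
grip_force: 41.4
```

Request:
step_arm:
  increments:
    - {"dx": 0, "dy": 0, "dz": 0.2, "wx": 0, "wy": 0, "wz": 0}
    - {"dx": 0, "dy": 0, "dz": 0.1, "wx": 0, "wy": 0, "wz": 0}
    - {"dx": 0, "dy": 0, "dz": 0, "wx": 0, "wy": 0, "wz": 0}
    - {"dx": 0, "dy": 0, "dz": 0, "wx": 0, "wy": 0, "wz": 0}

```text
time_s: 49.7
eef_pos: [560.8, 334.1, 29.7]
ee_rot: [-0.0, 0.719, 0.695, -0.0]
force: [-0.2, -0.6, -0.3]
grip_width: 0.565
grip_force: 41.4
```

Run:
```python
from h import *
go(560,335,28.1,-2)
```

```text
t 49.7 pos [560.8 334.1  29.7] yaw -2.01 zax [-1.e-04 -1.e-04 -1.e+00] grip 48.2 41.4 F [-0.2 -0.6 -0.3]
units dx,dy,dz [ 0.04 -0.03  0.07] wz -0.0
```

Request:
step_arm:
  increments:
    - {"dx": 0, "dy": 0, "dz": 0.06, "wx": 0, "wy": 0, "wz": 0}
    - {"dx": 0, "dy": 0, "dz": 0, "wx": 0, "wy": 0, "wz": 0}

```text
time_s: 49.9
eef_pos: [560.8, 334.1, 28.1]
ee_rot: [-0.0, 0.719, 0.695, -0.0]
force: [-0.1, -0.2, -1.2]
grip_width: 0.569
grip_force: 41.4
```

Request:
step_arm:
  increments:
    - {"dx": 0, "dy": 0, "dz": 0.03, "wx": 0, "wy": 0, "wz": 0}
    - {"dx": 0, "dy": 0, "dz": 0, "wx": 0, "wy": 0, "wz": 0}

```text
time_s: 50.1
eef_pos: [560.9, 334.1, 27.8]
ee_rot: [0.0, 0.719, 0.695, 0.0]
force: [-1.6, -1.0, 1.9]
grip_width: 0.567
grip_force: 41.7
```

Touching down. I'll release and rise, then check the board from a clear position toward the lever.

Request:
step_arm:
  increments:
    - {"dx": 0, "dy": 0, "dz": 0, "wx": 0, "wy": 0, "wz": 0}
    - {"dx": 0, "dy": 0, "dz": 0, "wx": 0, "wy": 0, "wz": 0}
    - {"dx": 0, "dy": 0, "dz": 0, "wx": 0, "wy": 0, "wz": 0}
    - {"dx": 0, "dy": 0, "dz": -0.2, "wx": 0, "wy": 0, "wz": 0}
    - {"dx": 0, "dy": 0, "dz": -0.8, "wx": 0, "wy": 0, "wz": 0}
  fingers: 64

```text
time_s: 50.6
eef_pos: [559.8, 333.7, 51.2]
ee_rot: [-0.001, 0.719, 0.695, -0.002]
force: [-0.6, 0.6, 0.7]
grip_width: 0.748
grip_force: 0.0
```

Request:
step_arm:
  increments:
    - {"dx": 0, "dy": 0, "dz": -1, "wx": 0, "wy": 0, "wz": 0}
    - {"dx": 0, "dy": 0, "dz": -1, "wx": 0, "wy": 0, "wz": 0}
    - {"dx": 0, "dy": 0, "dz": -1, "wx": 0, "wy": 0, "wz": 0}
    - {"dx": 0, "dy": 0, "dz": -1, "wx": 0, "wy": 0, "wz": 0}
    - {"dx": 0, "dy": 0, "dz": -1, "wx": 0, "wy": 0, "wz": 0}

```text
time_s: 51.1
eef_pos: [560.7, 334.1, 179.1]
ee_rot: [0.0, 0.719, 0.695, 0.0]
force: [0.6, 0.5, 0.1]
grip_width: 0.753
grip_force: 0.0
```

Request:
step_arm:
  increments:
    - {"dx": -1, "dy": 0, "dz": 0, "wx": 0, "wy": 0, "wz": 0}
    - {"dx": -1, "dy": 0, "dz": 0, "wx": 0, "wy": 0, "wz": 0}
    - {"dx": -1, "dy": 0, "dz": 0, "wx": 0, "wy": 0, "wz": 0}
    - {"dx": -1, "dy": 0, "dz": 0, "wx": 0, "wy": 0, "wz": 0}
    - {"dx": -1, "dy": 0, "dz": 0, "wx": 0, "wy": 0, "wz": 0}
  fingers: 0

```text
time_s: 51.6
eef_pos: [556.3, 208.2, 178.0]
ee_rot: [0.0, 0.719, 0.695, 0.0]
force: [0.5, 0.5, 0.4]
grip_width: 0.003
grip_force: 0.0
```

Request:
step_arm:
  increments:
    - {"dx": -1, "dy": 0, "dz": 0, "wx": 0, "wy": 0, "wz": 0}
    - {"dx": -1, "dy": 0, "dz": 0, "wx": 0, "wy": 0, "wz": 0}
    - {"dx": -1, "dy": 0, "dz": 0, "wx": 0, "wy": 0, "wz": 0}
    - {"dx": -1, "dy": 0, "dz": 0, "wx": 0, "wy": 0, "wz": 0}
    - {"dx": -1, "dy": 0, "dz": 0, "wx": 0, "wy": 0, "wz": 0}

```text
time_s: 52.1
eef_pos: [552.0, 83.3, 178.0]
ee_rot: [0.0, 0.719, 0.695, 0.0]
force: [0.5, 0.0, 0.9]
grip_width: 0.001
grip_force: 0.0
```

Request:
step_arm:
  increments:
    - {"dx": -1, "dy": 0, "dz": 0, "wx": 0, "wy": 0, "wz": 0}
    - {"dx": -1, "dy": 0, "dz": 0, "wx": 0, "wy": 0, "wz": 0}
    - {"dx": -1, "dy": 0, "dz": 0, "wx": 0, "wy": 0, "wz": 0}
    - {"dx": -1, "dy": 0, "dz": 0, "wx": 0, "wy": 0, "wz": 0}
    - {"dx": -1, "dy": 0, "dz": 0, "wx": 0, "wy": 0, "wz": 0}

```text
time_s: 52.6
eef_pos: [547.6, -41.7, 178.0]
ee_rot: [0.0, 0.719, 0.695, 0.0]
force: [-0.5, -0.6, 0.3]
grip_width: -0.002
grip_force: 0.0
```

Run:
```python
from h import *
for cam in("top","side"):
    panels(cam)
    c=shot(cam)
    for l in("rack","air_tip"):
      if l=="rack":
        for d in eyes.cut_out(cam,l)[:1]: print(l,round(d["p"],2),maskpose(c,d["mask"],4))
      else: print(l,[(round(d["p"],2),np.round(world(c,d["point"]),0).tolist()) for d in eyes.landmark_of(cam,l)[:2]])
    if cam=="top": cv2.imwrite("pics/fin.png",cv2.resize(c["frame"][120:270,70:220],None,fx=4,fy=4,interpolation=cv2.INTER_CUBIC))
go(525,-55,178,0)
```

```text
top 0.95 [ 201.5 -292.8  101.8   54.1  -71.5]
top 0.94 [ 635.1 -526.9  100.2   53.7   61.1]
top 0.85 [430.2 360.4 106.5  51.9  86.4]
top 0.83 [563.6 333.9 100.7  48.8  88.8]
top 0.82 [ 228.2 -432.9   99.6   50.8    2.7]
rack 0.59 [500.9 336.4 321.4 162.6  -2.7]
air_tip [(0.47, [483.0, -53.0, 93.0])]
side 0.94 [ 629.2 -529.6  101.    50.6   63.2]
side 0.77 [ 197.4 -295.3  103.9   51.8  -73. ]
side 0.71 [557.5 331.6 107.2  52.4 -89.8]
side 0.66 [ 226.  -436.5  100.8   55.1    4.5]
side 0.59 [427.6 359.  102.7  52.1  87.7]
rack 0.97 [496.4 340.  322.1 169.1  -3. ]
air_tip [(0.54, [482.0, -55.0, 90.0])]
t 53.1 pos [547.7 -40.  177.6] yaw -1.95 zax [ 0.e+00  1.e-04 -1.e+00] grip 0.0 0.0 F [ 0.8  0.2 -0. ]
units dx,dy,dz [-0.63 -0.89 -0.02] wz -0.33
```

View pics/fin.png

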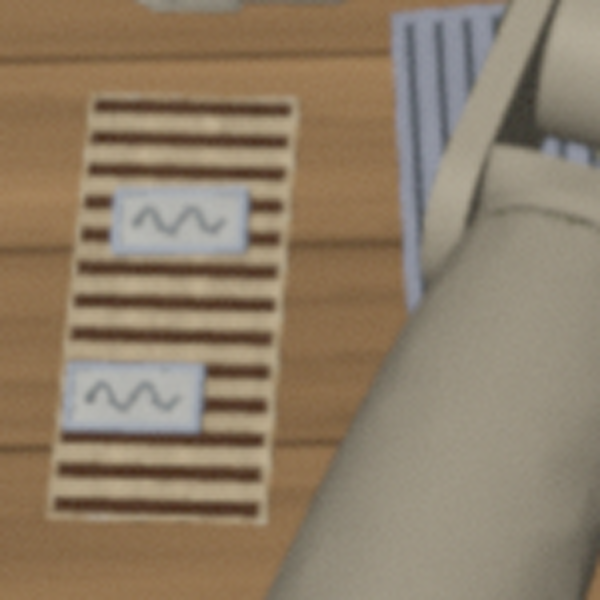

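Both panels lie flat and apart on the board, crop (180,220) and (135,397). The nearer one was knocked almost flush with the left edge. I'll recentre it by its edges before turning the air off.

Request:
step_arm:
  increments:
    - {"dx": 1, "dy": -0.3, "dz": 0, "wx": 0, "wy": 0, "wz": 0}
    - {"dx": 1, "dy": -0.3, "dz": 0, "wx": 0, "wy": 0, "wz": 0}
    - {"dx": 1, "dy": -0.3, "dz": 0, "wx": 0, "wy": 0, "wz": 0}
    - {"dx": 1, "dy": -0.3, "dz": 0, "wx": 0, "wy": 0, "wz": 0}
    - {"dx": 1, "dy": -0.3, "dz": 0, "wx": 0, "wy": 0, "wz": 0}
  fingers: 66

```text
time_s: 53.6
eef_pos: [514.2, 86.9, 177.6]
ee_rot: [0.0, 0.719, 0.695, 0.0]
force: [1.3, -0.3, -0.1]
grip_width: 0.775
grip_force: 0.0
```

Request:
step_arm:
  increments:
    - {"dx": 1, "dy": -0.3, "dz": 0, "wx": 0, "wy": 0, "wz": 0}
    - {"dx": 1, "dy": -0.3, "dz": 0, "wx": 0, "wy": 0, "wz": 0}
    - {"dx": 1, "dy": -0.3, "dz": 0, "wx": 0, "wy": 0, "wz": 0}
    - {"dx": 1, "dy": -0.3, "dz": 0, "wx": 0, "wy": 0, "wz": 0}
    - {"dx": 1, "dy": -0.3, "dz": 0, "wx": 0, "wy": 0, "wz": 0}

```text
time_s: 54.1
eef_pos: [481.0, 213.2, 177.6]
ee_rot: [0.0, 0.719, 0.695, 0.0]
force: [-0.1, 0.2, 0.6]
grip_width: 0.773
grip_force: 0.0
```

Request:
step_arm:
  increments:
    - {"dx": 1, "dy": -0.3, "dz": 0, "wx": 0, "wy": 0, "wz": 0}
    - {"dx": 1, "dy": -0.4, "dz": 0, "wx": 0, "wy": 0, "wz": 0}
    - {"dx": 1, "dy": -0.4, "dz": 0, "wx": 0, "wy": 0, "wz": 0}
    - {"dx": 1, "dy": -0.4, "dz": 0, "wx": 0, "wy": 0, "wz": 0}
    - {"dx": 1, "dy": -0.4, "dz": 0, "wx": 0, "wy": 0, "wz": 0}

```text
time_s: 54.6
eef_pos: [437.7, 339.7, 177.6]
ee_rot: [-0.0, 0.719, 0.695, 0.0]
force: [0.4, 0.4, -0.1]
grip_width: 0.772
grip_force: 0.0
```

Run:
```python
from h import *
panels("side")
go(430,358,78,-2.2)
```

```text
side 0.89 [ 196.9 -296.1   98.8   50.5  -73. ]
side 0.67 [557.8 334.  109.   54.4  89.5]
side 0.64 [ 630.1 -528.2  101.9   55.8   59.4]
side 0.58 [ 226.4 -436.4  103.    53.1    3.8]
side 0.5 [426.5 362.  105.   47.6  89.5]
t 54.7 pos [437.  340.9 177.5] yaw -1.8 zax [-2.e-04  5.e-04 -1.e+00] grip 66.3 0.0 F [ 0.7 -0.6  0.1]
units dx,dy,dz [ 0.67 -0.3   3.98] wz 0.07
```

Request:
step_arm:
  increments:
    - {"dx": 0.65, "dy": -0.3, "dz": 1, "wx": 0, "wy": 0, "wz": 0}
    - {"dx": 0, "dy": 0, "dz": 1, "wx": 0, "wy": 0, "wz": 0}
    - {"dx": 0, "dy": 0, "dz": 1, "wx": 0, "wy": 0, "wz": 0}
    - {"dx": 0, "dy": 0, "dz": 1, "wx": 0, "wy": 0, "wz": 0}
    - {"dx": 0, "dy": 0, "dz": 0, "wx": 0, "wy": 0, "wz": 0}

```text
time_s: 55.2
eef_pos: [430.1, 353.8, 74.8]
ee_rot: [-0.001, 0.719, 0.695, -0.003]
force: [0.3, -0.3, 0.5]
grip_width: 0.774
grip_force: 0.0
```

Request:
step_arm:
  increments:
    - {"dx": 0, "dy": 0, "dz": 0.8, "wx": 0, "wy": 0, "wz": 0}
    - {"dx": 0, "dy": 0, "dz": 0.7, "wx": 0, "wy": 0, "wz": 0}
    - {"dx": 0, "dy": 0, "dz": 0.2, "wx": 0, "wy": 0, "wz": 0}
    - {"dx": 0, "dy": 0, "dz": 0, "wx": 0, "wy": 0, "wz": 0}
    - {"dx": 0, "dy": 0, "dz": 0, "wx": 0, "wy": 0, "wz": 0}

```text
time_s: 55.7
eef_pos: [432.1, 355.1, 36.3]
ee_rot: [0.0, 0.719, 0.695, 0.001]
force: [0.3, -1.0, -0.5]
grip_width: 0.775
grip_force: 0.0
```

Run:
```python
from h import *
c=shot("side")
cv2.imwrite("pics/re.png",cv2.resize(c["frame"][70:200,90:260],None,fx=4.5,fy=4.5,interpolation=cv2.INTER_CUBIC))
go(430,358,27.7,-2.2)
```

```text
t 55.75 pos [432.1 355.2  36.3] yaw -2.0 zax [ 1.8e-03  9.0e-04 -1.0e+00] grip 66.0 0.0 F [ 0.7 -0.5  0.8]
units dx,dy,dz [ 0.11 -0.09  0.35] wz 0.03
```

View pics/re.png

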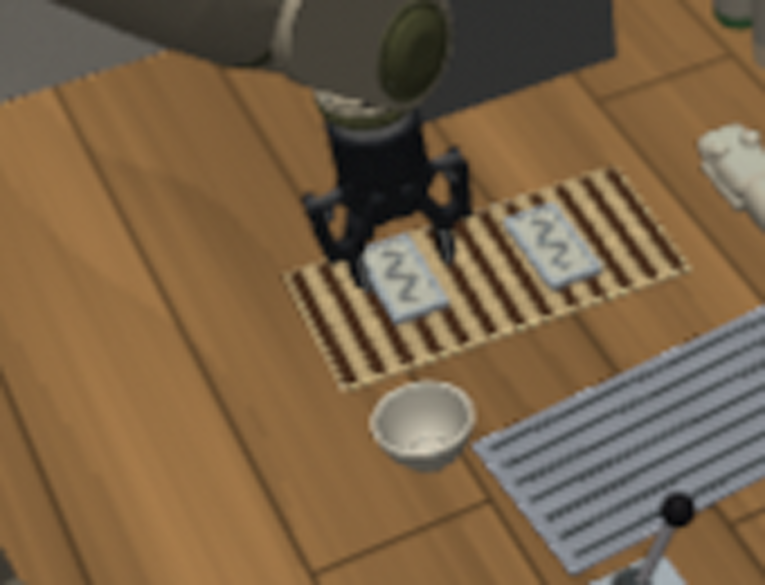

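The fingers straddle the knocked panel at crop (360,275) and (445,250). Lowering, gripping and shifting it inward.

Request:
step_arm:
  increments:
    - {"dx": 0.1, "dy": -0.1, "dz": 0, "wx": 0, "wy": 0, "wz": 0}
    - {"dx": 0, "dy": 0, "dz": 0.2, "wx": 0, "wy": 0, "wz": 0}
    - {"dx": 0, "dy": 0, "dz": 0.15, "wx": 0, "wy": 0, "wz": 0}
    - {"dx": 0, "dy": 0, "dz": 0, "wx": 0, "wy": 0, "wz": 0}
    - {"dx": 0, "dy": 0, "dz": 0, "wx": 0, "wy": 0, "wz": 0}

```text
time_s: 56.25
eef_pos: [429.0, 357.4, 26.1]
ee_rot: [-0.0, 0.719, 0.695, -0.0]
force: [-0.1, 0.0, 0.3]
grip_width: 0.771
grip_force: 0.0
```

Request:
step_arm:
  increments:
    - {"dx": 0, "dy": 0, "dz": 0, "wx": 0, "wy": 0, "wz": 0}
    - {"dx": 0, "dy": 0, "dz": 0, "wx": 0, "wy": 0, "wz": 0}
    - {"dx": 0, "dy": 0, "dz": 0, "wx": 0, "wy": 0, "wz": 0}
    - {"dx": 0, "dy": 0, "dz": 0, "wx": 0, "wy": 0, "wz": 0}
    - {"dx": 0, "dy": 0, "dz": 0, "wx": 0, "wy": 0, "wz": 0}
  fingers: 40

```text
time_s: 56.75
eef_pos: [429.3, 357.6, 26.7]
ee_rot: [0.0, 0.719, 0.695, 0.0]
force: [-1.0, -0.8, 5.6]
grip_width: 0.568
grip_force: 42.0
```

Request:
step_arm:
  increments:
    - {"dx": 0, "dy": 0, "dz": -0.4, "wx": 0, "wy": 0, "wz": 0}
    - {"dx": -0.4, "dy": 0, "dz": 0, "wx": 0, "wy": 0, "wz": 0}
    - {"dx": -0.4, "dy": 0, "dz": 0, "wx": 0, "wy": 0, "wz": 0}
    - {"dx": 0, "dy": 0, "dz": 0, "wx": 0, "wy": 0, "wz": 0}
    - {"dx": 0, "dy": 0, "dz": 0, "wx": 0, "wy": 0, "wz": 0}

```text
time_s: 57.25
eef_pos: [428.4, 337.0, 36.1]
ee_rot: [-0.0, 0.72, 0.694, -0.0]
force: [0.1, -0.3, -0.6]
grip_width: 0.566
grip_force: 41.7
```

Request:
step_arm:
  increments:
    - {"dx": 0, "dy": 0, "dz": 0.2, "wx": 0, "wy": 0, "wz": 0}
    - {"dx": 0, "dy": 0, "dz": 0.12, "wx": 0, "wy": 0, "wz": 0}
    - {"dx": 0, "dy": 0, "dz": 0, "wx": 0, "wy": 0, "wz": 0}
    - {"dx": 0, "dy": 0, "dz": 0, "wx": 0, "wy": 0, "wz": 0}

```text
time_s: 57.65
eef_pos: [428.3, 337.6, 28.1]
ee_rot: [-0.0, 0.719, 0.695, -0.0]
force: [-0.3, -0.5, -1.5]
grip_width: 0.569
grip_force: 41.7
```

Request:
step_arm:
  increments:
    - {"dx": 0, "dy": 0, "dz": 0.04, "wx": 0, "wy": 0, "wz": 0}
    - {"dx": 0, "dy": 0, "dz": 0, "wx": 0, "wy": 0, "wz": 0}

```text
time_s: 57.85
eef_pos: [428.3, 337.5, 27.3]
ee_rot: [0.0, 0.719, 0.695, 0.0]
force: [0.2, -0.2, -1.7]
grip_width: 0.571
grip_force: 41.7
```

Request:
step_arm:
  increments:
    - {"dx": 0, "dy": 0, "dz": 0.04, "wx": 0, "wy": 0, "wz": 0}
    - {"dx": 0, "dy": 0, "dz": 0, "wx": 0, "wy": 0, "wz": 0}

```text
time_s: 58.05
eef_pos: [428.5, 337.6, 26.7]
ee_rot: [0.0, 0.719, 0.695, 0.0]
force: [-1.5, -1.2, 3.9]
grip_width: 0.568
grip_force: 42.2
```

Request:
step_arm:
  increments:
    - {"dx": 0, "dy": 0, "dz": 0, "wx": 0, "wy": 0, "wz": 0}
    - {"dx": 0, "dy": 0, "dz": 0, "wx": 0, "wy": 0, "wz": 0}
    - {"dx": 0, "dy": 0, "dz": 0, "wx": 0, "wy": 0, "wz": 0}
    - {"dx": 0, "dy": 0, "dz": -0.2, "wx": 0, "wy": 0, "wz": 0}
    - {"dx": 0, "dy": 0, "dz": -0.8, "wx": 0, "wy": 0, "wz": 0}
  fingers: 64

```text
time_s: 58.55
eef_pos: [427.5, 337.0, 50.3]
ee_rot: [-0.001, 0.719, 0.695, -0.002]
force: [0.5, -0.2, -0.1]
grip_width: 0.751
grip_force: 0.0
```

Request:
step_arm:
  increments:
    - {"dx": 0, "dy": 0, "dz": -1, "wx": 0, "wy": 0, "wz": 0}
    - {"dx": 0, "dy": 0, "dz": -1, "wx": 0, "wy": 0, "wz": 0}
    - {"dx": 0, "dy": 0, "dz": -1, "wx": 0, "wy": 0, "wz": 0}
    - {"dx": 0, "dy": 0, "dz": -1, "wx": 0, "wy": 0, "wz": 0}
    - {"dx": 0, "dy": 0, "dz": -1, "wx": 0, "wy": 0, "wz": 0}

```text
time_s: 59.05
eef_pos: [428.2, 337.5, 177.7]
ee_rot: [0.0, 0.719, 0.695, 0.0]
force: [0.0, 0.1, 0.3]
grip_width: 0.75
grip_force: 0.0
```

Request:
step_arm:
  increments:
    - {"dx": -1, "dy": 0.3, "dz": 0, "wx": 0, "wy": 0, "wz": 0}
    - {"dx": -1, "dy": 0.3, "dz": 0, "wx": 0, "wy": 0, "wz": 0}
    - {"dx": -1, "dy": 0.3, "dz": 0, "wx": 0, "wy": 0, "wz": 0}
    - {"dx": -1, "dy": 0.3, "dz": 0, "wx": 0, "wy": 0, "wz": 0}
    - {"dx": -1, "dy": 0.3, "dz": 0, "wx": 0, "wy": 0, "wz": 0}
  fingers: 0

```text
time_s: 59.55
eef_pos: [461.6, 210.3, 176.7]
ee_rot: [0.0, 0.719, 0.695, 0.0]
force: [0.4, 0.4, 0.3]
grip_width: -0.001
grip_force: 0.0
```

Request:
step_arm:
  increments:
    - {"dx": -1, "dy": 0.3, "dz": 0, "wx": 0, "wy": 0, "wz": 0}
    - {"dx": -1, "dy": 0.3, "dz": 0, "wx": 0, "wy": 0, "wz": 0}
    - {"dx": -1, "dy": 0.3, "dz": 0, "wx": 0, "wy": 0, "wz": 0}
    - {"dx": -1, "dy": 0.3, "dz": 0, "wx": 0, "wy": 0, "wz": 0}
    - {"dx": -1, "dy": 0.3, "dz": 0, "wx": 0, "wy": 0, "wz": 0}

```text
time_s: 60.05
eef_pos: [494.7, 84.0, 176.7]
ee_rot: [0.0, 0.719, 0.695, 0.0]
force: [0.1, 1.2, -0.1]
grip_width: -0.005
grip_force: 0.0
```

Request:
step_arm:
  increments:
    - {"dx": -1, "dy": 0.3, "dz": 0, "wx": 0, "wy": 0, "wz": 0}
    - {"dx": -1, "dy": 0.3, "dz": 0, "wx": 0, "wy": 0, "wz": 0}
    - {"dx": -1, "dy": 0.3, "dz": 0, "wx": 0, "wy": 0, "wz": 0}
    - {"dx": -1, "dy": 0.3, "dz": 0, "wx": 0, "wy": 0, "wz": -0.3}
    - {"dx": -1, "dy": 0.3, "dz": 0, "wx": 0, "wy": 0, "wz": 0}

```text
time_s: 60.55
eef_pos: [528.6, -42.1, 176.7]
ee_rot: [0.0, 0.708, 0.706, 0.0]
force: [0.4, 0.2, -0.2]
grip_width: 0.002
grip_force: 0.0
```

Run:
```python
from h import *
panels("top");panels("side")
go(530,-55,105,0)
```

```text
top 0.81 [ 636.1 -525.2  101.2   53.8   61.1]
top 0.78 [429.3 340.6 103.3  46.8  88.8]
top 0.72 [563.6 334.  101.1  48.8  88.8]
top 0.72 [ 229.1 -433.1  100.5   50.     4.5]
side 0.85 [ 227.  -437.1  102.3   53.     3.8]
side 0.66 [426.7 341.4 108.3  52.5  87.4]
side 0.62 [557.  337.5 105.3  55.  -89.5]
side 0.58 [ 631.2 -530.8   94.8   52.    62.7]
side 0.58 [ 198.4 -296.7  104.5   53.2  -70.4]
t 60.75 pos [528.3 -41.  176.4] yaw -0.26 zax [-1.e-04  2.e-04 -1.e+00] grip -0.0 0.0 F [0.6 0.2 0.2]
units dx,dy,dz [-0.56  0.07  2.86] wz -0.04
```

Request:
step_arm:
  increments:
    - {"dx": -0.55, "dy": 0, "dz": 0.9, "wx": 0, "wy": 0, "wz": 0}
    - {"dx": 0, "dy": 0, "dz": 1, "wx": 0, "wy": 0, "wz": 0}
    - {"dx": 0, "dy": 0, "dz": 0.95, "wx": 0, "wy": 0, "wz": 0}
    - {"dx": 0, "dy": 0, "dz": 0, "wx": 0, "wy": 0, "wz": 0}
    - {"dx": 0, "dy": 0, "dz": 0, "wx": 0, "wy": 0, "wz": 0}

```text
time_s: 61.25
eef_pos: [528.6, -54.1, 105.8]
ee_rot: [0.0, 0.708, 0.706, 0.0]
force: [0.4, -0.1, 0.7]
grip_width: 0.001
grip_force: 0.0
```

Request:
step_arm:
  increments:
    - {"dx": 0, "dy": -0.5, "dz": 0, "wx": 0, "wy": 0, "wz": 0}
    - {"dx": 0, "dy": -0.5, "dz": 0, "wx": 0, "wy": 0, "wz": 0}
    - {"dx": 0, "dy": -0.5, "dz": 0, "wx": 0, "wy": 0, "wz": 0}
    - {"dx": 0, "dy": -0.5, "dz": 0, "wx": 0, "wy": 0, "wz": 0}
    - {"dx": 0, "dy": 0, "dz": 0, "wx": 0, "wy": 0, "wz": 0}

```text
time_s: 61.75
eef_pos: [478.3, -54.4, 106.7]
ee_rot: [0.001, 0.708, 0.706, 0.0]
force: [0.3, 0.3, 0.2]
grip_width: 0.002
grip_force: 0.0
```

Request:
step_arm:
  increments:
    - {"dx": 0, "dy": -0.4, "dz": 0, "wx": 0, "wy": 0, "wz": 0}
    - {"dx": 0, "dy": -0.4, "dz": 0, "wx": 0, "wy": 0, "wz": 0}
    - {"dx": 0, "dy": -0.4, "dz": 0, "wx": 0, "wy": 0, "wz": 0}
    - {"dx": 0, "dy": -0.2, "dz": 0, "wx": 0, "wy": 0, "wz": 0}
    - {"dx": 0, "dy": 0, "dz": 0, "wx": 0, "wy": 0, "wz": 0}

```text
time_s: 62.25
eef_pos: [442.7, -54.4, 105.0]
ee_rot: [-0.0, 0.709, 0.706, -0.0]
force: [-1.3, 0.1, 0.2]
grip_width: 0.003
grip_force: 0.0
```

Request:
step_arm:
  increments:
    - {"dx": 0, "dy": -0.1, "dz": 0, "wx": 0, "wy": 0, "wz": 0}
    - {"dx": 0, "dy": 0, "dz": 0, "wx": 0, "wy": 0, "wz": 0}

```text
time_s: 62.45
eef_pos: [440.9, -54.5, 105.0]
ee_rot: [-0.0, 0.708, 0.706, -0.0]
force: [-0.5, 0.0, 0.2]
grip_width: -0.001
grip_force: 0.0
```

Request:
step_arm:
  increments:
    - {"dx": 0, "dy": -0.1, "dz": 0, "wx": 0, "wy": 0, "wz": 0}
    - {"dx": 0, "dy": 0, "dz": 0, "wx": 0, "wy": 0, "wz": 0}

```text
time_s: 62.65
eef_pos: [438.2, -54.4, 105.0]
ee_rot: [-0.0, 0.708, 0.706, -0.0]
force: [-0.5, 0.7, 1.4]
grip_width: 0.002
grip_force: 0.0
```

Request:
step_arm:
  increments:
    - {"dx": 0, "dy": -0.08, "dz": 0, "wx": 0, "wy": 0, "wz": 0}
    - {"dx": 0, "dy": 0, "dz": 0, "wx": 0, "wy": 0, "wz": 0}

```text
time_s: 62.85
eef_pos: [436.2, -54.4, 105.0]
ee_rot: [-0.0, 0.708, 0.706, -0.0]
force: [0.4, -0.1, -0.1]
grip_width: 0.004
grip_force: 0.1
```

Request:
step_arm:
  increments:
    - {"dx": 0, "dy": -0.08, "dz": 0, "wx": 0, "wy": 0, "wz": 0}
    - {"dx": 0, "dy": 0, "dz": 0, "wx": 0, "wy": 0, "wz": 0}

```text
time_s: 63.05
eef_pos: [434.2, -54.4, 105.0]
ee_rot: [-0.0, 0.708, 0.706, -0.0]
force: [0.0, 0.2, 0.5]
grip_width: 0.005
grip_force: 0.1
```

Request:
step_arm:
  increments:
    - {"dx": 0, "dy": -0.08, "dz": 0, "wx": 0, "wy": 0, "wz": 0}
    - {"dx": 0, "dy": 0, "dz": 0, "wx": 0, "wy": 0, "wz": 0}

```text
time_s: 63.25
eef_pos: [432.2, -54.4, 105.0]
ee_rot: [-0.0, 0.708, 0.706, -0.0]
force: [0.7, 0.1, -0.3]
grip_width: -0.001
grip_force: 0.1
```

Request:
step_arm:
  increments:
    - {"dx": 0, "dy": -0.06, "dz": 0, "wx": 0, "wy": 0, "wz": 0}
    - {"dx": 0, "dy": 0, "dz": 0, "wx": 0, "wy": 0, "wz": 0}

```text
time_s: 63.45
eef_pos: [431.1, -54.4, 105.1]
ee_rot: [0.0, 0.708, 0.706, 0.0]
force: [2.1, 1.3, -1.8]
grip_width: 0.002
grip_force: 1.1
```

Run:
```python
from h import *
for i in range(2):
    c=shot("side");r=eyes.landmark_of("side","air_tip");print([(round(d["p"],2),np.round(world(c,d["point"]),0).tolist()) for d in r[:2]])
go()
```

```text
[(0.43, [407.0, -54.0, 90.0])]
[(0.54, [373.0, 168.0, -3.0]), (0.46, [406.0, -57.0, 93.0])]
t 63.65 pos [431.  -54.4 105.1] yaw -0.21 zax [ 3.e-04 -1.e-04 -1.e+00] grip 0.0 1.2 F [ 1.5 -0.4 -0.8]
units dx,dy,dz [0. 0. 0.] wz None
```

One last small push to the stop, then retreat up and clear.

Request:
step_arm:
  increments:
    - {"dx": 0, "dy": -0.08, "dz": 0, "wx": 0, "wy": 0, "wz": 0}
    - {"dx": 0, "dy": 0, "dz": 0, "wx": 0, "wy": 0, "wz": 0}

```text
time_s: 63.85
eef_pos: [430.5, -54.6, 105.4]
ee_rot: [0.002, 0.709, 0.706, 0.002]
force: [11.8, 1.3, -6.1]
grip_width: 0.002
grip_force: 5.7
```

Request:
step_arm:
  increments:
    - {"dx": 0, "dy": 0.5, "dz": 0, "wx": 0, "wy": 0, "wz": 0}
    - {"dx": 0, "dy": 0.5, "dz": 0, "wx": 0, "wy": 0, "wz": 0}
    - {"dx": 0, "dy": 0, "dz": -1, "wx": 0, "wy": 0, "wz": 0}
    - {"dx": 0, "dy": 0, "dz": -1, "wx": 0, "wy": 0, "wz": 0}
    - {"dx": 0, "dy": 0, "dz": -1, "wx": 0, "wy": 0, "wz": 0}

```text
time_s: 64.35
eef_pos: [453.4, -54.3, 180.7]
ee_rot: [-0.001, 0.708, 0.706, -0.0]
force: [-0.4, 0.1, -1.4]
grip_width: -0.002
grip_force: 0.0
```

Request:
step_arm:
  increments:
    - {"dx": 0, "dy": 0, "dz": -1, "wx": 0, "wy": 0, "wz": 0}
    - {"dx": -1, "dy": 0, "dz": -1, "wx": 0, "wy": 0, "wz": 0}
    - {"dx": -1, "dy": 0, "dz": 0, "wx": 0, "wy": 0, "wz": 0}
    - {"dx": -1, "dy": 0, "dz": 0, "wx": 0, "wy": 0, "wz": 0}
    - {"dx": -1, "dy": 0, "dz": 0, "wx": 0, "wy": 0, "wz": 0}

```text
time_s: 64.85
eef_pos: [453.0, -155.3, 230.0]
ee_rot: [-0.0, 0.708, 0.706, -0.0]
force: [1.3, 0.4, -0.1]
grip_width: -0.004
grip_force: 0.0
```

Run:
```python
from h import *
c=shot("top","end",None,1.5)
panels("top")
for cam in ("side","top"):
    c=shot(cam);print([(l,[(round(d["p"],2),np.round(world(c,d["point"]),0).tolist()) for d in eyes.landmark_of(cam,l)[:2]]) for l in("air_tip","trigger_pad")])
go()
```

```text
top 0.79 [ 201.1 -294.2  100.3   51.8  -71. ]
top 0.78 [563.  334.1 100.   50.6 -89.2]
top 0.75 [430.8 340.5 103.3  49.8  88.8]
top 0.72 [793.6 160.9  93.2  76.1  18.3]
top 0.62 [ 636.2 -526.4  100.4   53.7   60.1]
top 0.56 [ 229.3 -434.1  100.9   52.9    4.5]
[('air_tip', [(0.63, [404.0, -54.0, 93.0]), (0.26, [567.0, 90.0, -1.0])]), ('trigger_pad', [(0.41, [618.0, -127.0, 101.0])])]
[('air_tip', []), ('trigger_pad', [(0.6, [788.0, 158.0, 5.0]), (0.4, [615.0, -125.0, 103.0])])]
t 65.3 pos [ 453.6 -153.7  230.1] yaw -0.15 zax [-1.e-04  1.e-04 -1.e+00] grip 0.3 0.0 F [-0.6  0.5  0.3]
units dx,dy,dz [0. 0. 0.] wz None
```

View pics/end.png

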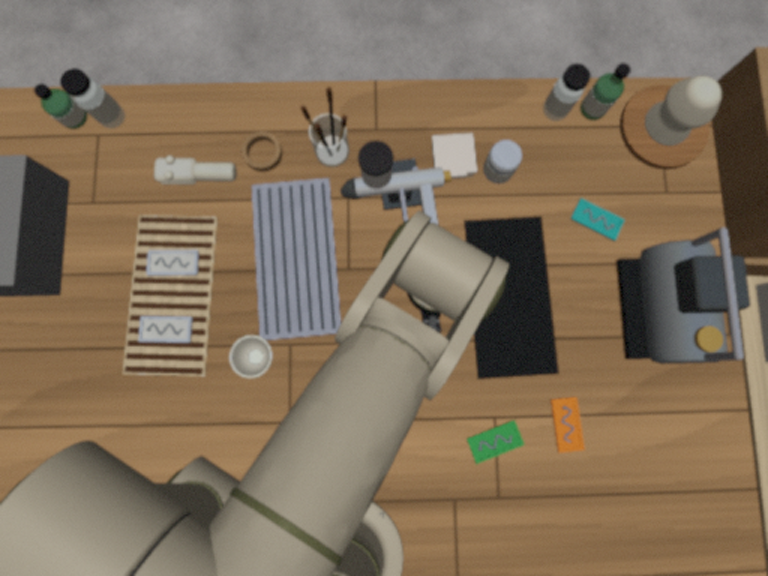

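The picture shows both panels flat and apart on the drying board at (172,263) and (165,329), with the grate and mat empty and everything else in its place. The lever ball reads x=404, so it's off. The trigger pad is back at rest.

```bash
python3 -c "
from rig import finish_job
print(finish_job())"
```

```text
the job is handed in; nothing more can be done
None
```

The job is handed in: only two panels were present; both were sprayed and now lie flat and apart on the drying board (one was knocked aside there and I recentred it by its edges), the air lever is back off, and nothing else was moved.

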